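# Clip the ring mandrel into the turner and hold the run paddle half down

### The job

Take the steel mandrel with the two wax rings from its wooden rest and push it down into the two forks of the turner, past the sprung jaw, until it lies on the fork floors and the jaw has snapped shut over it (do not drop it in); then let go of it. Only then press the turner's spring-loaded run paddle about half way down with the gripper and keep it there: the program finishes while still holding the paddle at half travel, never having pushed it down to its stop. Leave the rubber mould, the glass bottle and the roll of tape where they are.

Things in the scene. Friction and masses are not known exactly. Their poses are not given: they have to be found in the camera images.
- mandrel: Loose steel rod, 12 mm diameter, 176 mm long, 0.16 kg, level; origin mid-length on its axis, y along the rod. From the middle outward, both ends alike: grey sleeve 16 mm thick to 30 mm (grip here, across); teal wax ring 21 mm wide at 34-40; bare shank 40-72 (goes into the forks); collar 22 mm wide at 72-78. Starts in the rest, axis 45 mm above the table. Either end may go to either fork.
- mandrel_mid (a point): The middle of the mandrel, on its axis (same point as mandrel's origin).
- rest: Fixed wooden rest: base 60 x 130 x 10 mm and two V-notched posts 8 mm thick, 50 mm either side of the middle along its y, tops 52 mm above the table; the mandrel lies along its y. Origin under its centre, on the table.
- turner: Fixed grey fixture, base 10 mm thick. Origin on the table below the seat; y along the seated mandrel to the motor housing (y 100 to 142 mm, 72 mm high), paddle on its -x side. Two 10 mm forks at y = -60, +60 mm open upward: slot 15 mm wide at x = 0, floor 64 mm high, flared front prong to 96 mm. Open between them but for the jaw shaft (x = 22, 30 mm high). Collars go outside the forks.
- seat (a point): Where the middle of the mandrel must come to lie: 70 mm above the table, midway between the forks, on their slots' centre plane; axes as turner.
- jaw (a joint): Polished sprung jaw behind the forks: an arm at each fork, its sloping nose overhanging the slot from +x, top 102 mm and underside 78 mm above the table. rad; 0 = shut (spring at rest), grows as it swings back to +x; about 0.15 lets the rod past. Pushing the mandrel straight down opens it, at 5 to 15 N; it snaps shut over the rod when that is on the slot floors and keeps it there.
- paddle (a joint): Run paddle of the turner: rad; 0 = up (the spring's rest), 0.36 = pressed down to its stop, half travel 0.18. Spring force at the pad's centre about 3 N at the start, 7.5 N at half, 12 N at the stop; it springs up when let go.
- pad_top (a point): Centre of the top face of the paddle's black pad (46 x 44 mm), 61 mm above the table when up; at x = -115, y = -60 mm from turner, 75 mm towards -x from the paddle's hinge (axis along y). Moves with the paddle: sinks 13 mm at half travel, 26 mm at the stop. A pointer on its outer edge runs beside a post (y = -100 mm, 72 mm high) with three black lines: up, half, stop.
- mould: Bystander: brown rubber mould block 50 x 77 x 22 mm, origin under its centre.
- alcohol_bottle: Bystander: glass bottle, 66 mm in diameter, 108 mm tall, origin under its centre.
- tape_roll: Bystander: roll of tape lying flat, 58 mm in diameter, 24 mm high, origin under its centre.

How it is judged:
By the outcome, as a careful person would: the job done as asked, in the order asked, and still so for the second after the job is handed in, while the arm keeps its last pose, push and grip.
It also fails if it takes over 58 s, if anything falls off the work surface, if the arm or the gripper's body presses on something with over 40 N, if the wrist force passes 120 N, or if a joint passes its speed limit or range.

### The arm

A 6-joint arm with a two-finger parallel gripper is mounted at the origin on the work surface; the furniture and walls round the work are solid. World frame = base frame: x ahead of the robot, y to its left, z up, the work surface at z = 0. Lengths are in m, angles in rad, forces in N, time in s.
With the tool pointing down it reaches from about 0.4 to 0.825 m from the base axis. Payload 7 kg.
Tool frame: the origin (TCP) lies at the centre of the arm's flange, where the gripper is bolted on; the fingertips stand 178 mm ahead of it and the grasp point (between the pads) lies 159 mm ahead of it; z points along the fingers, y is the direction in which the jaws open and shut (so a half turn about z gives the same grasp; the last joint's range is limited). The gripper opens to 88 mm and grips with 3 to 60 N. Pads are 19 mm wide; open, the fingers measure 130 mm over their backs; the gripper's body (78 mm by 193 mm) begins 47 mm behind the grasp point.
Start: joints at [1.415, 0.359, 0.012, 0, -1.224, -0.288], TCP at [0.29, 0.61, 0.405] pointing down, gripper open.
Joint ranges: [-3.07, 3.07], [-1.43, 2.12], [-1.02, 1.25], [-3.03, 1.67], [-3.05, -0], [-3.03, 3.03]. Speed limits (rad/s): [2.39, 2.39, 3.01, 3.14, 3.14, 3.14].

### API

Orientations are given as [roll, pitch, yaw] about the fixed x, y, z axes, in that order (R = Rz(yaw) Ry(pitch) Rx(roll)).
In Python, from station import arm gives the robot as it stands.
- The arm moves only by the shell command python3 -m handwheel 'ROWS' [OPENING] [FORCE]. ROWS is JSON, a list of rows, each a list of 4 numbers: the shift along the world's x, y, z in cm, then the turn about the world's z in rad. In form: [[dx, dy, dz, yaw], ...]. A call has 1 to 20 rows; each row shifts and turns the commanded pose from where the row before left it; what a row does not reach is not made up. A row lasts 1/10 s, in which the tool goes at most 50 mm and 8.59 degrees, less where a joint would pass 70% of its speed; a pose out of reach is approached as far as the arm can. A call is refused whole if a number of a shift passes 5 or a number of a turn 0.15, either way. A call with a gripper value outside its range is refused whole. OPENING is the closure, from 0 (fully open) to 1 (shut), set as the call begins (- or left out, the last holds). The fingers move at their own pace and stop on an object; FORCE is the grip in N (left out, the last holds). Time passes only in rows, so rows that do not move let the fingers close. It gives the time, the measured TCP pose, the force and the opening at its end, in the units of the state.
- arm.get_state(): the state, without advancing time (a new reading comes with each control period).
- arm.grab_frame(name): name is "scene" or "top" or "wrist"; returns a dict with "image" (400x640x3 uint8, red, green, blue), "depth" (400x640 float32, m along the optical axis (not along the pixel's ray), 0 where there is no reading), "vfov" (degrees; the focal length in pixels is half the picture's height over the tangent of half this angle, whatever the lens; pixels are square), "cx", "cy" (the principal point, pixels), "rvec" (rotation vector, rad) and "tvec" (3), from world to camera coordinates, as OpenCV has them. Camera axes: x right, y down, z forward; pixel columns grow to the right and rows downward; lengths in m; the calibration is good to about 2 mm. A picture is of the moment at which its call begins.
- arm.job_done(): hands the job in, once; it reports no verdict.
The state is a dict: "t": time; "q": joint angles; "qd": joint speeds; "joint_efforts": joint torques, N m; "eef_pos": TCP position; "ee_rot": TCP orientation; "force": force on the tool from outside, world axes, zero at the start; "moment": the same for the moment, N m; "width": finger opening in m.
Only numpy, scipy, OpenCV 4.12 (cv2) and the standard library are available. Lean on these libraries where they do the work, as an engineer would, in place of code of your own. Each camera call takes 0.05 s, during which the arm holds its last target.

## Working session

There is one attempt and no reset: what is moved stays moved. The work goes in short steps, Python scripts to look and compute and a shell command to move; the robot and the scene stay as the last step left them, time stands still between calls to the robot, and variables do not carry over. Pictures are saved under pics/ and viewed, and the job is handed in when it is done.

```bash
mkdir -p pics
cat > h.py <<'E'
import numpy as np,cv2
from station import arm
def grab(n,tag):
    f=arm.grab_frame(n); cv2.imwrite(f'pics/{tag}.png',f['image'][:,:,::-1]); np.savez(f'pics/{tag}.npz',**f); return f
def load(tag): return dict(np.load(f'pics/{tag}.npz'))
def cam(f):
    R=cv2.Rodrigues(np.array(f['rvec'],float))[0]; t=np.array(f['tvec'],float).ravel()
    fl=200/np.tan(np.radians(float(f['vfov']))/2); return R,t,fl
def px_z(f,u,v,z):
    R,t,fl=cam(f); d=R.T@np.array([(u-f['cx'])/fl,(v-f['cy'])/fl,1]); c=-R.T@t
    return c+d*(z-c[2])/d[2]
def px_d(f,u,v):
    R,t,fl=cam(f); Z=f['depth'][int(round(v)),int(round(u))]
    return R.T@(np.array([(u-f['cx'])/fl*Z,(v-f['cy'])/fl*Z,Z])-t)
def proj(f,p):
    R,t,fl=cam(f); q=R@np.array(p)+t; return q[:2]/q[2]*fl+[f['cx'],f['cy']]
def crop(f,u0,v0,u1,v1,s,tag): cv2.imwrite(f'pics/{tag}.png',cv2.resize(np.ascontiguousarray(f['image'][v0:v1,u0:u1,::-1]),None,fx=s,fy=s,interpolation=cv2.INTER_CUBIC))
E
python3 - <<'E'
from h import *
s=arm.get_state(); print(s)
for n in('scene','top','wrist'):
    f=grab(n,n+'0'); R,t,fl=cam(f); print(n,-R.T@t,fl)
E
```

```text
{'t': 0.0, 'q': array([ 1.41512787e+00,  3.59363643e-01,  1.10361982e-02, -3.62990112e-04,
       -1.22410791e+00, -2.88104889e-01]), 'qd': array([-0.00062743, -0.00092248,  0.00106212,  0.0010846 ,  0.00010277,
       -0.00039919]), 'joint_efforts': array([-2.02747979e-03, -5.82716238e+01,  2.93054706e+01,  6.99694276e+00,
        6.95110793e-03, -1.55839580e-04]), 'eef_pos': array([0.28972095, 0.60942748, 0.4037253 ]), 'ee_rot': array([ 3.13992422e+00, -1.38583473e-04, -4.43896853e-01]), 'force': array([1.0272878 , 0.19966548, 0.27026552]), 'moment': array([0.02487057, 0.04941658, 0.01131701]), 'width': 0.08759339364347292}
scene [-0.01712494 -0.76023291  0.82461044] 484.9147872055725
top [ 0.43615123 -0.14311728  1.07008647] 383.0246862700733
wrist [0.35194828 0.57952694 0.38569515] 325.24585359100644
```

View pics/scene0.png

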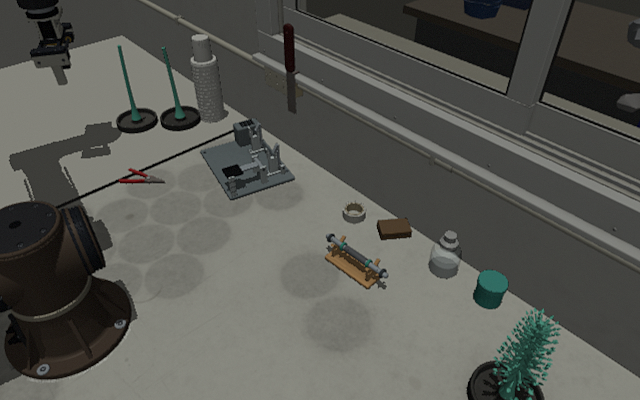

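View pics/top0.png

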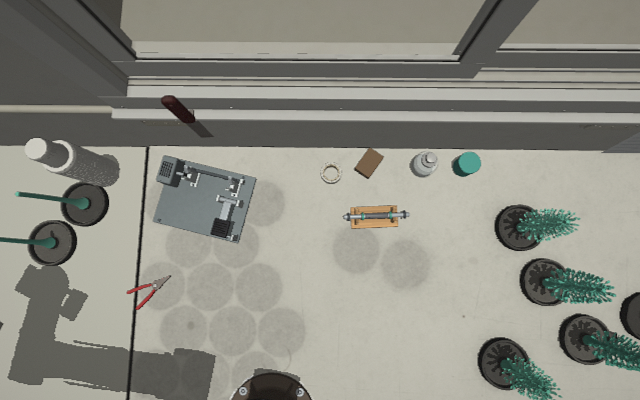

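View pics/wrist0.png

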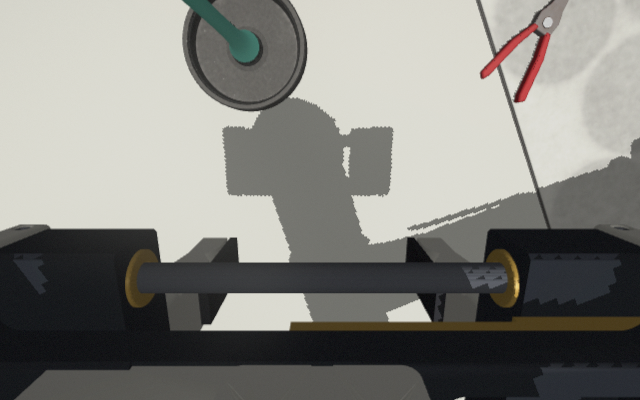

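The top view shows the turner near (205,198) with its motor end at upper left, and the mandrel in its rest near (376,216). The bystanders lie along the wall at about (331,172), (369,163) and (425,163). I'll zoom in next.

Run:
```python
from h import *
f=load('top0'); crop(f,335,195,420,240,9,'c1'); crop(f,145,145,265,250,6,'c2')
g=load('scene0'); crop(g,195,110,305,205,7,'c3');crop(g,315,225,395,295,8,'c4')
```

```text
(no output)
```

View pics/c1.png

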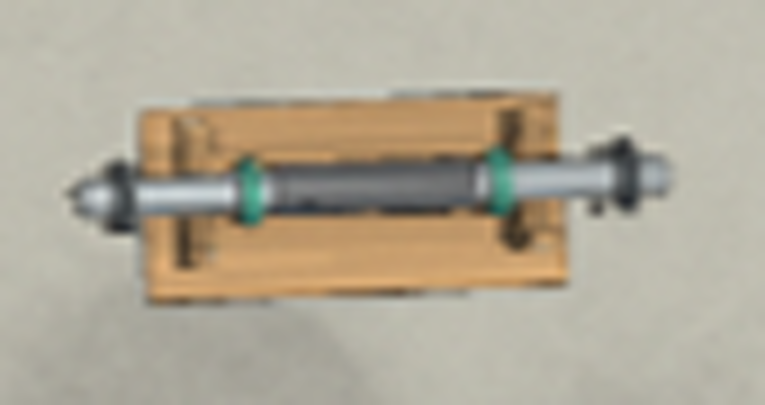

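View pics/c2.png

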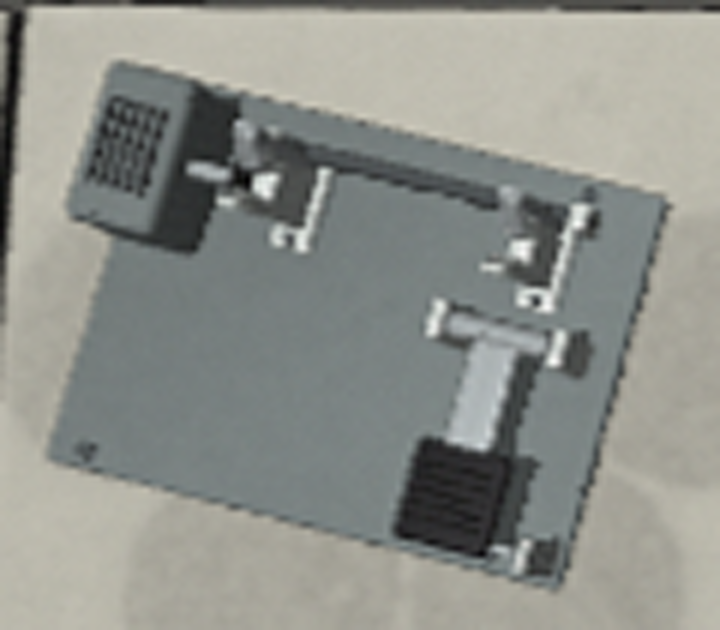

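View pics/c3.png

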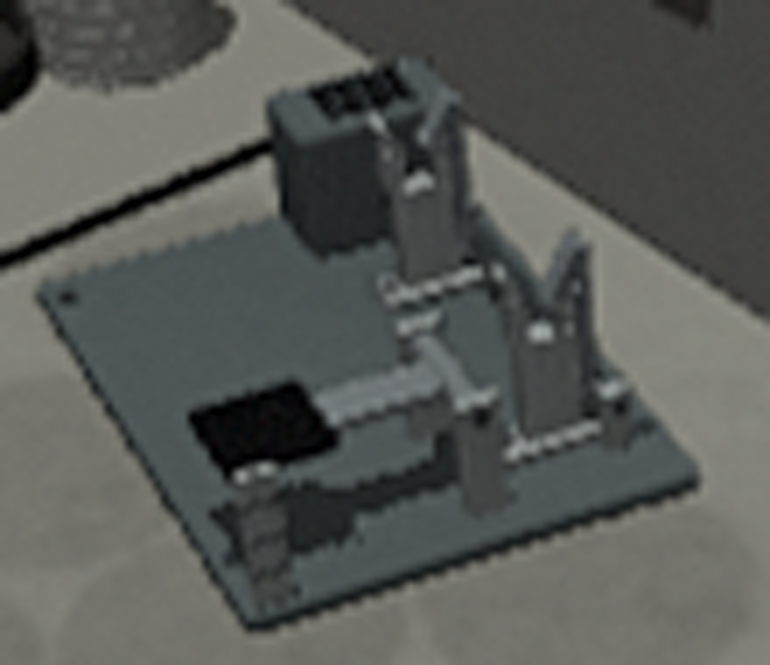

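View pics/c4.png

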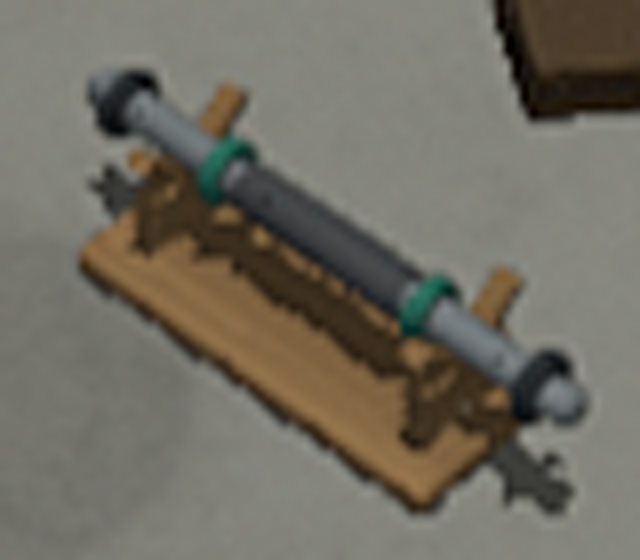

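```bash
cat > est.py <<'E'
from h import *
f=load('top0'); g=load('scene0')
def c(u0,v0,s): return lambda x,y:((x+.5)/s-.5+u0,(y+.5)/s-.5+v0)
c1=c(335,195,9);c2=c(145,145,6);c3=c(195,110,7);c4=c(315,225,8)
for nm,fr,cc,pts in (('top',f,c1,[(250,191),(500,181),(120,196),(626,174)]),('scene',g,c4,[(226,168),(429,305),(129,102),(543,386)])):
    P=[px_z(fr,*cc(*p),0.045) for p in pts]
    print(nm,'rings',P[0],P[1],'mid',(P[0]+P[1])/2,(P[2]+P[3])/2,'yaw',[np.arctan2(-(b-a)[0],(b-a)[1]) for a,b in((P[1],P[0]),(P[3],P[2]))],np.linalg.norm(P[0]-P[1]),np.linalg.norm(P[2]-P[3]))
# turner fit: reprojection LSQ over x,y,yaw
from scipy.optimize import least_squares
# features: pad corners (z .061), housing top corners y 100..142, unknown x; pad 46(x?) x44
obs=[]
padc=[(-138,-38),(-92,-38),(-92,-82),(-138,-82)]
for (u,v),p in zip([(395,537),(425,437),(515,452),(487,553)],padc): obs.append((f,c2(u,v),(*p,61)))
for (u,v),p in zip([(190,408),(297,381),(340,438),(228,472)],padc): obs.append((g,c3(u,v),(*p,61)))
def tr(x,p): 
    C,S=np.cos(x[2]),np.sin(x[2]); p=np.array(p)/1000.; return [x[0]+C*p[0]-S*p[1],x[1]+S*p[0]+C*p[1],p[2]]
def res(x): return np.concatenate([proj(o[0],tr(x,o[2]))-o[1] for o in obs])
r=least_squares(res,[.65,.2,-.23]); print('turner from pad',r.x,np.round(r.fun,1))
# base corners
for u,v in [(665,200),(52,460),(560,588)]: print('base',px_z(f,*c2(u,v),.01))
for u,v in [(115,65),(200,85),(70,212),(155,238)]: print('hous',px_z(f,*c2(u,v),.072))
x=r.x
for y in(-60,60):
    for z,xx in((64,0),(96,-10),(102,10)): print('pred',y,z,xx,'top c2',(proj(f,tr(x,(xx,y,z)))-[145,145]+.5)*6,'scene c3',(proj(g,tr(x,(xx,y,z)))-[195,110]+.5)*7)
E
python3 est.py
```

```text
top rings [ 0.53231526 -0.23389855  0.045     ] [ 0.5363217  -0.30818506  0.045     ] mid [ 0.53431848 -0.27104181  0.045     ] [ 0.53460678 -0.2704077   0.045     ] yaw [np.float64(0.05388012369035969), np.float64(0.0573634082545543)] 0.07439446470782066 0.15061408917778885
scene rings [ 0.52867704 -0.2357652   0.045     ] [ 0.53371308 -0.3087067   0.045     ] mid [ 0.53119506 -0.27223595  0.045     ] [ 0.53081374 -0.27357491  0.045     ] yaw [np.float64(0.06893278088988508), np.float64(0.060526220550325485)] 0.07311514402894953 0.1498360181545505
turner from pad [ 0.61964187  0.17628865 -0.21524001] [-0.4  0.1 -0.8 -0.2  0.2  1.   0.3  1.2 -0.3  0.2  0.7 -1.   1.1 -0.5
  0.5  0. ]
base [0.63870822 0.06443009 0.01      ]
base [0.5122733  0.34563292 0.01      ]
base [0.45665173 0.10580125 0.01      ]
hous [0.68540772 0.30203229 0.072     ]
hous [0.67666196 0.26306438 0.072     ]
hous [0.61822244 0.31735193 0.072     ]
hous [0.60697446 0.27850368 0.072     ]
pred -60 64 0 top c2 [520.94333091 246.3518177 ] scene c3 [545.93590842 327.50057237]
pred -60 96 -10 top c2 [496.39673822 255.97438973] scene c3 [516.90104182 265.86211826]
pred -60 102 10 top c2 [504.87009211 208.94951876] scene c3 [563.72647426 237.9371553 ]
pred 60 64 0 top c2 [263.26721286 186.76549207] scene c3 [419.23764431 179.07327098]
pred 60 96 -10 top c2 [230.33242301 194.36258575] scene c3 [389.62269566 118.36839915]
pred 60 102 10 top c2 [237.85969463 147.39413007] scene c3 [434.05296884  92.45480789]
```

Run:
```python
from h import *
f=load('top0')
for u in (180,230,300,376):
    print(u,[(v,np.round(px_d(f,u,v),3).tolist()) for v in (85,100,115,125,140,146,150,155)])
g=load('scene0')
for p in [(300,165),(330,150),(280,100),(290,130),(300,80),(230,90)]: print(p,np.round(px_d(g,*p),3))
```

```text
180 [(85, [0.78, 0.174, 0.306]), (100, [0.752, 0.177, 0.293]), (115, [0.712, 0.167, 0.312]), (125, [0.738, 0.224, 0.169]), (140, [0.78, 0.332, -0.104]), (146, [0.731, 0.287, 0.004]), (150, [0.72, 0.288, 0.001]), (155, [0.705, 0.286, 0.002])]
230 [(85, [0.78, 0.068, 0.307]), (100, [0.751, 0.069, 0.296]), (115, [0.739, 0.083, 0.239]), (125, [0.779, 0.133, 0.051]), (140, [0.78, 0.171, -0.097]), (146, [0.733, 0.143, 0.002]), (150, [0.721, 0.143, 0.002]), (155, [0.706, 0.141, 0.003])]
300 [(85, [0.781, -0.08, 0.309]), (100, [0.752, -0.08, 0.298]), (115, [0.74, -0.076, 0.241]), (125, [0.78, -0.062, 0.055]), (140, [0.782, -0.051, -0.096]), (146, [0.779, -0.046, -0.154]), (150, [0.724, -0.059, -0.001]), (155, [0.709, -0.059, -0.002])]
376 [(85, [0.782, -0.239, 0.308]), (100, [0.752, -0.24, 0.301]), (115, [0.743, -0.247, 0.237]), (125, [0.78, -0.27, 0.06]), (140, [0.78, -0.287, -0.082]), (146, [0.779, -0.295, -0.147]), (150, [0.727, -0.277, -0.002]), (155, [0.707, -0.274, 0.018])]
(300, 165) [ 0.692  0.106 -0.001]
(330, 150) [0.777 0.072 0.029]
(280, 100) [0.78  0.3   0.095]
(290, 130) [0.777 0.254 0.011]
(300, 80) [0.732 0.144 0.236]
(230, 90) [0.778 0.584 0.018]
```

```bash
python3 -m handwheel '[[3.5,-3.7,0,-0.15],[3.5,-3.7,0,-0.15],[3.5,-3.7,0,-0.15],[3.5,-3.7,0,-0.15],[3.5,-3.7,0,-0.15],[3.5,-3.7,0,-0.15],[3,-3.6,0,-0.15],[3,-3.6,0,-0.15],[3,-3.6,0,-0.15],[0,0,0,0],[0,0,0,0]]'
```

```text
t: 1.25
eef_pos: [0.5866, 0.2824, 0.4041]
ee_rot: [3.141, -0.001, -1.796]
force: [-0.1, -0.3, 0.2]
width: 0.0876
```

Run:
```python
from h import *
f=grab('wrist','w1'); s=arm.get_state(); print(s['eef_pos'])
for n in('top0','scene0'):
    f=load(n); R,t,fl=cam(f); Z=f['depth']; v,u=np.mgrid[:400,:640]
    P=np.stack([(u-f['cx'])/fl*Z,(v-f['cy'])/fl*Z,Z],-1)-t; P=P@R
    m=(Z>0)&(P[...,0]>.6)&(P[...,0]<.775)&(P[...,1]>.0)&(P[...,1]<.4)&(P[...,2]>.11)
    for z0 in np.arange(.11,.45,.03):
        for y0 in np.arange(0,.4,.04):
            k=m&(abs(P[...,2]-z0-.015)<.015)&(abs(P[...,1]-y0-.02)<.02)
            if k.sum()>2: 
                mm=P[k]; j=mm[:,0].min(); print(n,'z%.2f y%.2f n%d xmin %.3f'%(z0,y0,k.sum(),j),end=' | ')
        print()
```

```text
[0.58606121 0.2833493  0.40429032]

top0 z0.14 y0.12 n17 xmin 0.719 | top0 z0.14 y0.16 n38 xmin 0.716 | top0 z0.14 y0.20 n5 xmin 0.738 | top0 z0.14 y0.24 n15 xmin 0.737 | top0 z0.14 y0.28 n10 xmin 0.737 | 
top0 z0.17 y0.12 n17 xmin 0.719 | top0 z0.17 y0.16 n42 xmin 0.717 | top0 z0.17 y0.20 n57 xmin 0.737 | top0 z0.17 y0.24 n64 xmin 0.737 | top0 z0.17 y0.28 n47 xmin 0.737 | top0 z0.17 y0.36 n12 xmin 0.757 | 
top0 z0.20 y0.00 n17 xmin 0.729 | top0 z0.20 y0.04 n7 xmin 0.729 | top0 z0.20 y0.12 n22 xmin 0.718 | top0 z0.20 y0.16 n41 xmin 0.717 | top0 z0.20 y0.20 n16 xmin 0.729 | top0 z0.20 y0.24 n15 xmin 0.729 | top0 z0.20 y0.28 n7 xmin 0.729 | top0 z0.20 y0.36 n66 xmin 0.757 | 
top0 z0.23 y0.00 n245 xmin 0.729 | top0 z0.23 y0.04 n246 xmin 0.729 | top0 z0.23 y0.08 n251 xmin 0.729 | top0 z0.23 y0.12 n274 xmin 0.718 | top0 z0.23 y0.16 n104 xmin 0.717 | top0 z0.23 y0.20 n146 xmin 0.729 | top0 z0.23 y0.24 n247 xmin 0.728 | top0 z0.23 y0.28 n246 xmin 0.729 | top0 z0.23 y0.32 n205 xmin 0.729 | 
top0 z0.26 y0.00 n97 xmin 0.750 | top0 z0.26 y0.04 n94 xmin 0.751 | top0 z0.26 y0.08 n96 xmin 0.750 | 
[... 3200 characters left out ...]
n95 xmin 0.747 | scene0 z0.29 y0.28 n124 xmin 0.746 | scene0 z0.29 y0.32 n63 xmin 0.744 | 
scene0 z0.32 y0.12 n70 xmin 0.709 | scene0 z0.32 y0.16 n56 xmin 0.707 | scene0 z0.32 y0.24 n7 xmin 0.749 | scene0 z0.32 y0.28 n166 xmin 0.746 | scene0 z0.32 y0.32 n64 xmin 0.747 | scene0 z0.32 y0.36 n3 xmin 0.774 | 
scene0 z0.35 y0.12 n69 xmin 0.707 | scene0 z0.35 y0.16 n60 xmin 0.707 | scene0 z0.35 y0.24 n6 xmin 0.758 | scene0 z0.35 y0.28 n174 xmin 0.747 | scene0 z0.35 y0.32 n69 xmin 0.747 | scene0 z0.35 y0.36 n3 xmin 0.774 | 
scene0 z0.38 y0.12 n4 xmin 0.711 | scene0 z0.38 y0.16 n5 xmin 0.712 | scene0 z0.38 y0.24 n5 xmin 0.749 | scene0 z0.38 y0.28 n119 xmin 0.747 | scene0 z0.38 y0.32 n27 xmin 0.746 |
```

View pics/w1.png

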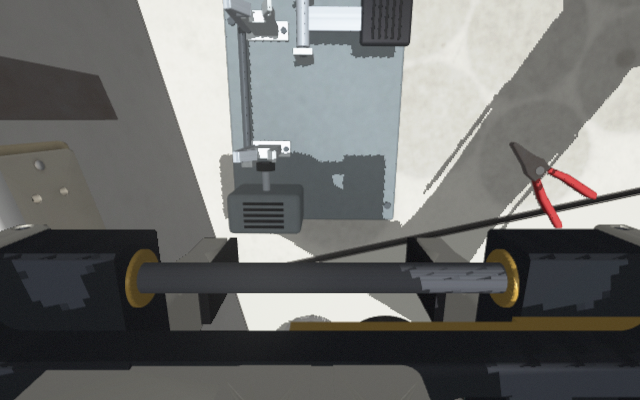

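Run:
```python
from h import *
for n in('top0','scene0','w1'):
    f=load(n); R,t,fl=cam(f); Z=f['depth']; v,u=np.mgrid[:400,:640]
    P=np.stack([(u-f['cx'])/fl*Z,(v-f['cy'])/fl*Z,Z],-1)-t; P=P@R
    m=(Z>0)&(P[...,0]>.66)&(P[...,0]<.724)&(P[...,1]>.05)&(P[...,1]<.26)&(P[...,2]>.105)
    for z0 in np.arange(.09,.40,.02):
        k=m&(abs(P[...,2]-z0-.01)<.01)
        if k.sum()>2: q=P[k]; print(n,'z%.2f n%d x %.3f-%.3f y %.3f-%.3f'%(z0,k.sum(),*np.percentile(q[:,0],[2,98]),*np.percentile(q[:,1],[2,98])))
f=load('w1')
for p in [(60,90),(100,110),(40,160),(5,65)]: print(p,px_d(f,*p))
```

```text
top0 z0.13 n21 x 0.716-0.720 y 0.151-0.181
top0 z0.15 n38 x 0.718-0.721 y 0.151-0.183
top0 z0.17 n36 x 0.717-0.721 y 0.151-0.182
top0 z0.19 n42 x 0.717-0.721 y 0.151-0.182
top0 z0.21 n42 x 0.717-0.720 y 0.151-0.181
top0 z0.23 n39 x 0.717-0.721 y 0.151-0.182
top0 z0.25 n15 x 0.711-0.720 y 0.151-0.168
top0 z0.27 n58 x 0.711-0.722 y 0.151-0.179
top0 z0.29 n59 x 0.710-0.721 y 0.152-0.178
top0 z0.31 n68 x 0.711-0.721 y 0.152-0.177
top0 z0.33 n72 x 0.710-0.723 y 0.152-0.179
top0 z0.35 n75 x 0.711-0.722 y 0.152-0.179
top0 z0.37 n130 x 0.711-0.724 y 0.152-0.178
scene0 z0.13 n38 x 0.713-0.721 y 0.151-0.181
scene0 z0.15 n50 x 0.714-0.719 y 0.149-0.180
scene0 z0.17 n55 x 0.714-0.722 y 0.151-0.182
scene0 z0.19 n59 x 0.714-0.720 y 0.150-0.181
scene0 z0.21 n60 x 0.714-0.720 y 0.148-0.181
scene0 z0.23 n58 x 0.714-0.722 y 0.150-0.181
scene0 z0.25 n53 x 0.708-0.720 y 0.151-0.179
scene0 z0.27 n72 x 0.708-0.720 y 0.149-0.177
scene0 z0.29 n75 x 0.707-0.721 y 0.149-0.176
scene0 z0.31 n82 x 0.707-0.723 y 0.149-0.179
scene0 z0.33 n84 x 0.708-0.723 y 0.150-0.176
scene0 z0.35 n85 x 0.708-0.720 y 0.149-0.179
scene0 z0.37 n52 x 0.708-0.721 y 0.152-0.176
w1 z0.13 n511 x 0.718-0.721 y 0.150-0.181
w1 z0.15 n1003 x 0.718-0.721 y 0.150-0.181
w1 z0.17 n1319 x 0.718-0.721 y 0.150-0.181
w1 z0.19 n1815 x 0.718-0.721 y 0.150-0.181
w1 z0.21 n1157 x 0.717-0.720 y 0.153-0.181
w1 z0.29 n141 x 0.660-0.664 y 0.224-0.225
(60, 90) [0.71936291 0.16390296 0.18133   ]
(100, 110) [0.71825051 0.17512172 0.15345264]
(40, 160) [0.7376543  0.20070001 0.19458607]
(5, 65) [0.72001878 0.15408444 0.21061689]
```

Run:
```python
from h import *
f=grab('top','t1'); g=grab('scene','s1'); s=arm.get_state(); T=s['eef_pos']; yaw=s['ee_rot'][2]; print(T,yaw)
crop(f,130,60,290,220,5,'c5'); crop(g,170,40,330,160,5,'c6')
for n in('t1','s1','w1'):
    f=load(n); R,t,fl=cam(f); Z=f['depth']; v,u=np.mgrid[:400,:640]
    P=np.stack([(u-f['cx'])/fl*Z,(v-f['cy'])/fl*Z,Z],-1)-t; P=P@R
    d=P-T; c,sn=np.cos(yaw),np.sin(yaw); X=c*d[...,0]+sn*d[...,1]; Y=sn*d[...,0]-c*d[...,1]; D=-d[...,2]
    m=(Z>0)&(abs(X)<.12)&(abs(Y)<.13)&(D>-.2)&(D<.19)
    for z0 in np.arange(-.2,.18,.02):
        k=m&(D>=z0)&(D<z0+.02)
        if k.sum()>3: print(n,'ahead %.2f n%d X %.3f..%.3f Y %.3f..%.3f'%(z0,k.sum(),*np.percentile(X[k],[1,99]),*np.percentile(Y[k],[1,99])))
```

```text
[0.58544584 0.2844276  0.4045441 ] -1.791942388097108
t1 ahead -0.20 n884 X 0.015..0.050 Y -0.045..0.053
t1 ahead -0.18 n768 X 0.011..0.050 Y -0.045..0.048
t1 ahead -0.16 n735 X -0.001..0.052 Y -0.050..0.050
t1 ahead -0.14 n494 X 0.018..0.049 Y -0.040..0.044
t1 ahead -0.12 n544 X 0.007..0.047 Y -0.042..0.045
t1 ahead -0.10 n482 X 0.009..0.047 Y -0.042..0.045
t1 ahead -0.08 n441 X 0.009..0.047 Y -0.041..0.045
t1 ahead -0.06 n404 X 0.008..0.047 Y -0.041..0.045
t1 ahead -0.04 n358 X 0.009..0.047 Y -0.042..0.045
t1 ahead -0.02 n68 X 0.005..0.047 Y -0.043..0.045
t1 ahead -0.00 n471 X 0.001..0.040 Y -0.050..0.031
t1 ahead 0.02 n15 X 0.022..0.039 Y -0.046..0.017
t1 ahead 0.04 n153 X 0.021..0.028 Y -0.049..0.017
t1 ahead 0.06 n1888 X -0.037..0.040 Y -0.095..0.095
t1 ahead 0.08 n790 X -0.027..0.040 Y -0.087..0.087
t1 ahead 0.10 n82 X 0.012..0.040 Y -0.088..0.088
t1 ahead 0.12 n20 X -0.004..0.011 Y -0.051..0.047
t1 ahead 0.14 n35 X -0.002..0.012 Y -0.057..0.058
t1 ahead 0.16 n71 X -0.101..0.012 Y -0.130..0.058
s1 ahead -0.06 n130 X 0.003..0.049 Y -0.019..0.048
s1 ahead -0.04 n344 X -0.002..0.0
[... 189 characters left out ...]
56 X -0.018..0.031 Y -0.047..0.019
s1 ahead 0.06 n872 X -0.035..0.043 Y -0.092..0.099
s1 ahead 0.08 n505 X -0.024..0.043 Y -0.090..0.097
s1 ahead 0.10 n227 X -0.031..0.044 Y -0.085..0.091
s1 ahead 0.12 n121 X -0.008..0.017 Y -0.062..0.068
s1 ahead 0.14 n123 X -0.006..0.017 Y -0.059..0.065
s1 ahead 0.16 n118 X -0.093..0.015 Y -0.129..0.062
w1 ahead 0.04 n155 X 0.028..0.030 Y -0.018..0.014
w1 ahead 0.06 n44105 X 0.021..0.029 Y -0.063..0.059
w1 ahead 0.08 n40620 X 0.002..0.041 Y -0.077..0.073
w1 ahead 0.10 n5248 X 0.001..0.042 Y -0.088..0.084
w1 ahead 0.12 n1814 X -0.007..0.011 Y -0.050..0.046
w1 ahead 0.14 n1475 X -0.007..0.014 Y -0.062..0.058
w1 ahead 0.16 n1079 X 0.000..0.014 Y -0.061..0.057
```

View pics/c5.png

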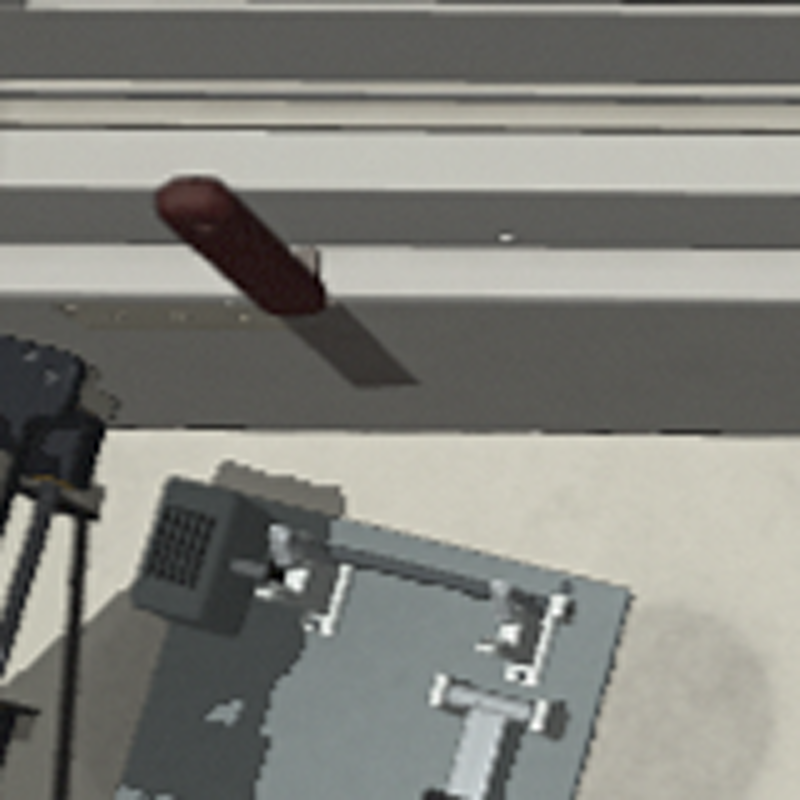

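View pics/c6.png

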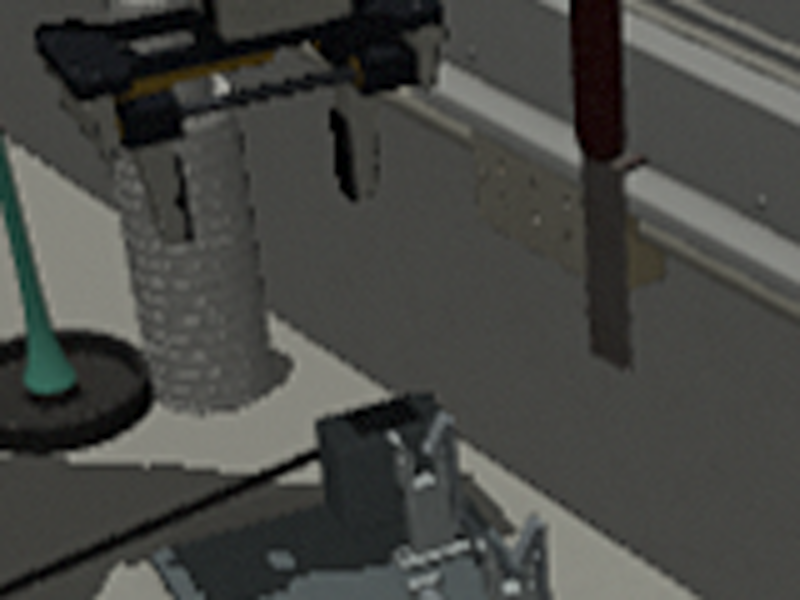

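```bash
python3 -m handwheel '[[0.5,-4,0,0],[0.5,-4,0,0],[0,-2,0,0],[0,0,0,0]]'
python3 - <<'E'
from h import *
s=arm.get_state(); T=s['eef_pos'];print(T,s['ee_rot'])
grab('wrist','w2')
f=load('t1'); T=np.array([.58545,.28443,.40454]); yaw=-1.792
R,t,fl=cam(f); Z=f['depth']; v,u=np.mgrid[:400,:640]
P=np.stack([(u-f['cx'])/fl*Z,(v-f['cy'])/fl*Z,Z],-1)-t; P=P@R
d=P-T; c,sn=np.cos(yaw),np.sin(yaw); X=c*d[...,0]+sn*d[...,1]; Y=sn*d[...,0]-c*d[...,1]; D=-d[...,2]
m=(Z>0)&(D>.055)&(D<.12)
for x0 in np.arange(-.04,.045,.01):
    k=m&(X>=x0)&(X<x0+.01); print('X%.2f'%x0, k.sum(), 'Y',Y[k].min().round(4),Y[k].max().round(4)) if k.any() else 0
E
```

```text
t: 1.8
eef_pos: [0.5954, 0.1825, 0.4051]
ee_rot: [-3.141, 0.0, -1.794]
force: [0.6, 0.0, -1.3]
width: 0.0876
[0.59544776 0.18247012 0.40510956] [-3.14139962e+00  2.32833907e-04 -1.79404537e+00]
X-0.04 625 Y -0.4051 0.096
X-0.03 681 Y -0.4062 0.0961
X-0.02 669 Y -0.409 0.096
X-0.01 639 Y -0.4119 0.096
X0.00 634 Y -0.4146 0.0962
X0.01 618 Y -0.4154 0.0961
X0.02 1231 Y -0.4193 0.0962
X0.03 1015 Y -0.4208 0.0963
X0.04 383 Y -0.4228 0.0925
```

```bash
ls -la . ; ls pics
```

```text
total 20
drwxr-xr-x  3 agent agent 4096 Dec  7 15:31 .
drwxr-xr-x 23 root  root  4096 Dec  7 15:29 ..
-rw-r--r--  1 agent agent 1634 Dec  7 15:31 est.py
-rw-r--r--  1 agent agent  937 Dec  7 15:30 h.py
drwxr-xr-x  2 agent agent 4096 Dec  7 15:34 pics
c1.png
c2.png
c3.png
c4.png
c5.png
c6.png
s1.npz
s1.png
scene0.npz
scene0.png
t1.npz
t1.png
top0.npz
top0.png
w1.npz
w1.png
w2.npz
w2.png
wrist0.npz
wrist0.png
```

View pics/w2.png

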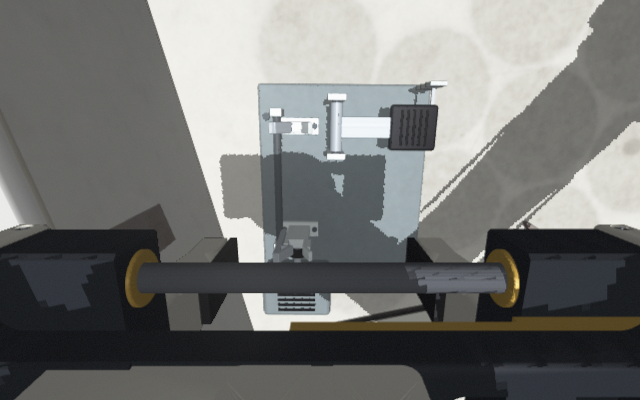

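Run:
```python
from h import *
f=load('w2'); crop(f,210,60,330,240,4,'c7') ; crop(f,280,60,440,180,5,'c8')
```

```text
(no output)
```

View pics/c7.png

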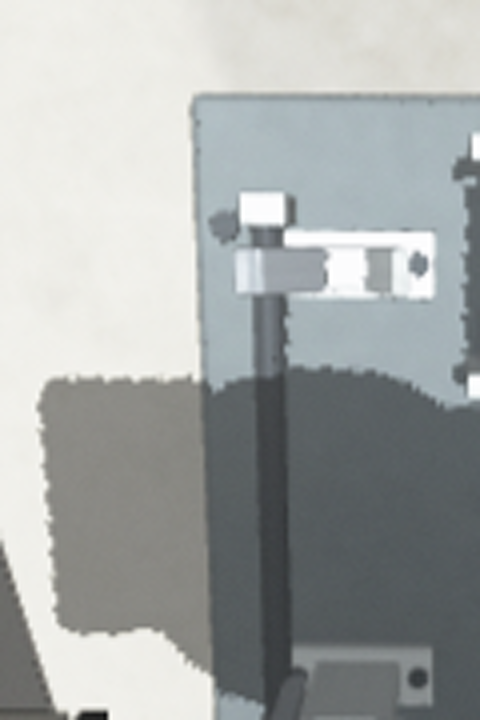

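View pics/c8.png

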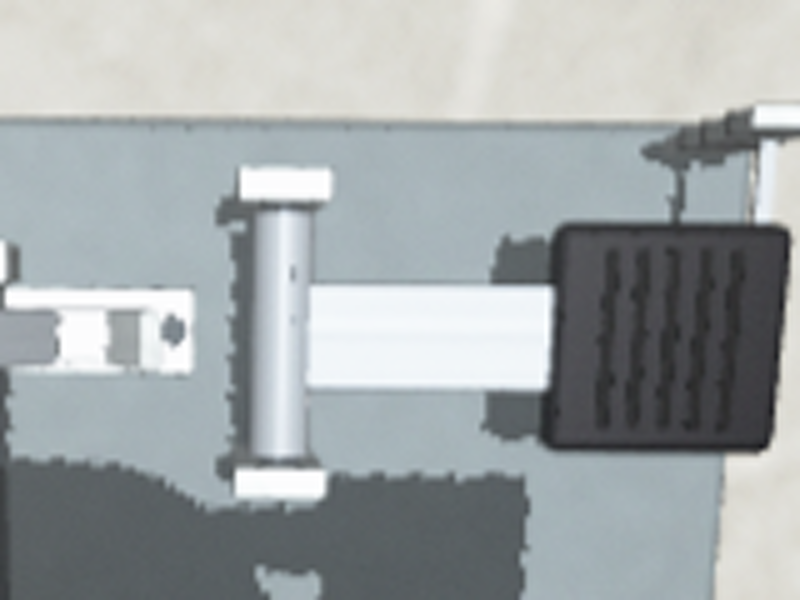

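```bash
cat >> est.py <<'E'
print('----')
w=load('w2'); c8=c(280,60,5); c7=c(210,60,4)
ow=[]
for (u,v),p in zip([(772,452),(543,448),(557,225),(790,228)],padc): ow.append((w,c8(u,v),(*p,61)))
obs=ow; r=least_squares(res,[.65,.2,-.23]); print('wrist pad',r.x,np.round(r.fun,1))
x=r.x
for p in [(0,-60,64),(7.5,-60,64),(-7.5,-60,64),(-7.5,-55,64),(22,0,30),(22,-60,30)]:
    print(p,'c7',((proj(w,tr(x,p))-[210,60]+.5)*4).round(0))
for u,v in [(195,95),(205,480)]: print('base L edge',px_z(w,*c7(u,v),.01))
for u,v in [(0,118),(640,126)]: print('base top edge',px_z(w,*c8(u,v),.01))
# depth along row 270 of c7
v=60+270/4
for uu in range(230,440,8):
    u,_=c7(uu,270); P=px_d(w,u,v); C,S=np.cos(x[2]),np.sin(x[2]); d=P[:2]-x[:2]; print(uu,np.round([(C*d[0]+S*d[1])*1e3,(-S*d[0]+C*d[1])*1e3,P[2]*1e3],1))
E
python3 est.py | sed -n '/----/,$p'
```

```text
----
wrist pad [ 0.62148192  0.17473583 -0.23221016] [ 0.   0.7 -0.5  1.1 -0.5 -0.7  0.9 -0.9]
(0, -60, 64) c7 [340. 269.]
(7.5, -60, 64) c7 [309. 269.]
(-7.5, -60, 64) c7 [371. 269.]
(-7.5, -55, 64) c7 [371. 290.]
(22, 0, 30) c7 [274. 487.]
(22, -60, 30) c7 [268. 265.]
base L edge [0.63949938 0.06314024 0.01      ]
base L edge [0.66541162 0.16640416 0.01      ]
base top edge [0.61687157 0.06810505 0.01      ]
base top edge [0.48095835 0.1007204  0.01      ]
230 [ 34.9 -57.7  12.2]
238 [ 18.7 -60.  101.2]
246 [ 17.  -60.1 101.3]
254 [ 15.2 -60.1 102.1]
262 [ 13.5 -60.1 101.8]
270 [ 12.  -60.1 100.5]
278 [ 10.4 -60.1  99.5]
286 [  9.1 -60.   95.7]
294 [  7.8 -59.9  92.2]
302 [  6.1 -59.9  91.6]
310 [  4.6 -59.9  88.6]
318 [  3.1 -59.8  86. ]
326 [  3.1 -59.3  65.7]
334 [  1.2 -59.3  65.9]
342 [ -0.8 -59.4  66.3]
350 [ -2.8 -59.4  67.5]
358 [ -4.5 -59.4  65.1]
366 [ -7.6 -59.9  84.6]
374 [ -9.7 -60.   89. ]
382 [-11.7 -60.1  94.2]
390 [-13.6 -60.2  96.6]
398 [-15.4 -60.3  98.5]
406 [-17.1 -60.2  97.1]
414 [-16.8 -58.3  18. ]
422 [-19.  -58.3  18.5]
430 [-21.2 -58.3  18.1]
438 [-23.4 -58.2  10.7]
```

```bash
python3 -m handwheel '[[-0.6,-4,-0.4,0.03],[-0.6,-4,-0.4,0.03],[-0.6,-4,-0.4,0.03],[-0.6,-4,-0.4,0.03],[-0.6,-4,-0.4,0.03],[-0.6,-4,-0.4,0.03],[-0.6,-4,-0.4,0.03],[-0.6,-4,-0.4,0.03],[-0.6,-4,-0.6,0.02],[-0.6,-2,-0.6,0.02],[0,0,0,0],[0,0,0,0]]' 0.4
python3 - <<'E'
from h import *
f=grab('wrist','w3'); print(arm.get_state()['eef_pos'])
E
```

```text
t: 3.05
eef_pos: [0.5365, -0.1957, 0.3606]
ee_rot: [3.142, 0.0, -1.514]
force: [0.1, 0.2, 0.5]
width: 0.0528
[ 0.53660326 -0.19532761  0.36080664]
```

View pics/w3.png

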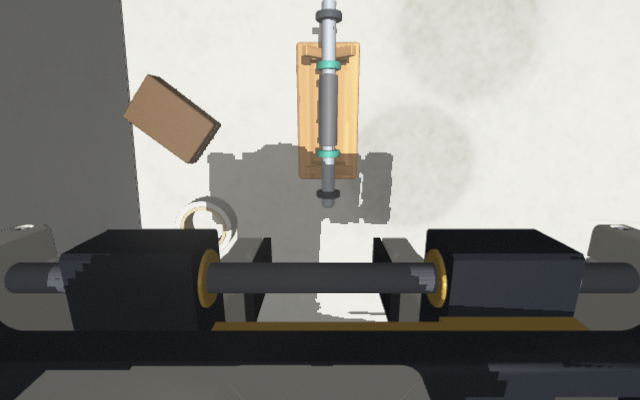

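Run:
```python
from h import *
f=load('w3'); crop(f,290,0,370,215,3.7,'c9')
P=[px_z(f,u,v,.045) for u,v in((328.5,65),(328.5,154),(328.5,16),(327.8,194.5))]
for a,b in((0,1),(2,3)): d=P[b]-P[a]; print((P[a]+P[b])/2,np.arctan2(-d[0],d[1]),np.linalg.norm(d))
```

```text
[ 0.53491541 -0.2717967   0.045     ] 0.06201690002401998 0.07509058012431921
[ 0.53523068 -0.27157707  0.045     ] 0.05764406938240148 0.1501473758063077
```

View pics/c9.png

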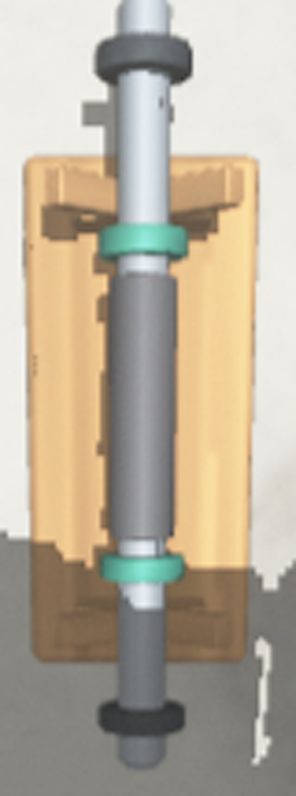

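```bash
python3 -m handwheel '[[0,-3,-1,0],[0,-3.1,-2,0],[0,-3,-3,0],[0,0,-3,0],[0,0,-2,0],[0,0,-2,0],[0,0,0,0],[0,0,0,0]]'
python3 - <<'E'
from h import *
s=arm.get_state(); print(s['eef_pos'],s['ee_rot'])
f=grab('wrist','w4')
E
```

```text
t: 3.9
eef_pos: [0.5369, -0.2864, 0.2311]
ee_rot: [3.142, -0.0, -1.512]
force: [1.2, 0.5, -0.1]
width: 0.0526
[ 0.53694295 -0.28639317  0.23113397] [ 3.14154609e+00 -2.90599381e-04 -1.51192808e+00]
```

View pics/w4.png

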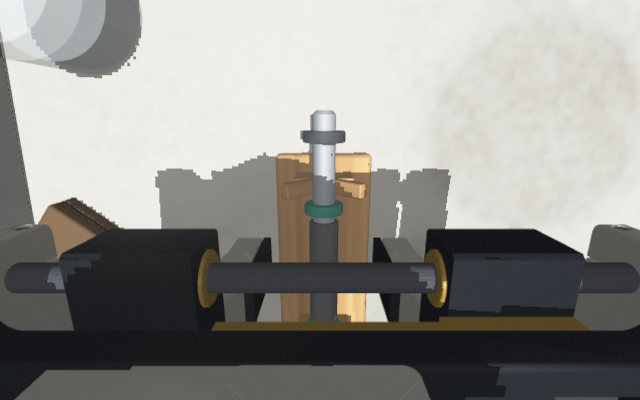

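```bash
python3 -m handwheel '[[-0.1,0,-1,0],[0,0,-1,0],[0,0,-0.7,0],[0,0,0,0],[0,0,0,0]]' && python3 -m handwheel '[[0,0,0,0],[0,0,0,0],[0,0,0,0],[0,0,0,0],[0,0,0,0],[0,0,0,0]]' 1 55
```

```text
t: 4.45
eef_pos: [0.5349, -0.2874, 0.2034]
ee_rot: [3.141, 0.0, -1.514]
force: [-0.9, 0.1, -0.3]
width: 0.0528
t: 5.05
eef_pos: [0.5357, -0.2874, 0.2041]
ee_rot: [-3.14, -0.001, -1.513]
force: [3.8, -0.3, 0.0]
width: 0.0146
```

```bash
python3 -m handwheel '[[0,0,1,0],[0,0,2,0],[0,0,3,0],[0,0,3,0],[0,0,1,0],[0,0,0,0]]'
python3 - <<'E'
from h import *
grab('wrist','w5')
E
python3 -m handwheel '[[0.2,4,0,-0.03],[0.2,4,0,-0.03],[0.2,4,0,-0.03],[0.2,4,0,-0.03],[0.2,4,0,-0.03],[0.2,4,0,-0.03],[0.2,4,0,-0.03],[0.2,4,0,-0.03],[0.2,4,0,-0.03],[0.2,4,0,-0.02],[0.2,3,0,0],[0.2,1.7,0,0],[0.6,0,0,0],[1,0,0,0],[0,0,0,0],[0,0,0,0]]'
python3 - <<'E'
from h import *
grab('wrist','w6'); s=arm.get_state(); print(s['eef_pos'],s['ee_rot'],s['force'])
E
```

```text
t: 5.65
eef_pos: [0.5351, -0.2874, 0.3056]
ee_rot: [-3.139, -0.001, -1.514]
force: [-1.0, 0.3, -2.1]
width: 0.0148
t: 7.3
eef_pos: [0.5752, 0.1584, 0.3031]
ee_rot: [3.141, -0.001, -1.806]
force: [-0.6, 0.1, -1.8]
width: 0.0149
[0.57497786 0.15849804 0.30330518] [ 3.14092401e+00 -5.08299194e-04 -1.80547129e+00] [ 0.1154031   0.0508676  -1.48614229]
```

View pics/w5.png

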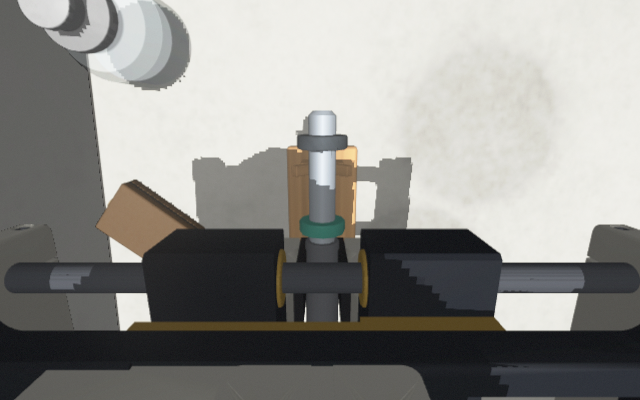

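View pics/w6.png

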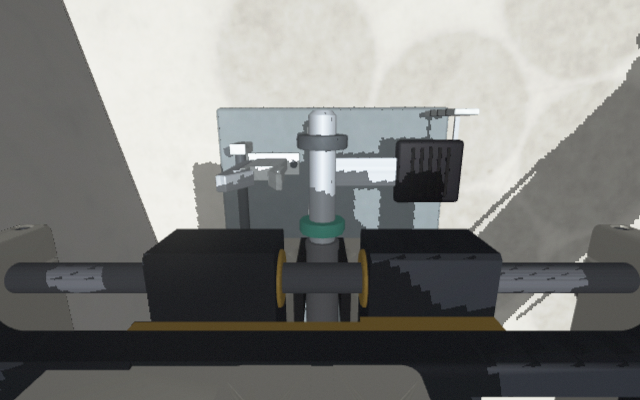

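Run:
```python
from h import *
f=load('w6'); T=np.array([.57498,.1585,.3033]); yaw=-1.8055
z=T[2]-.159
for nm,(u,v),z in (('ring',(322,227),z),('collar',(322.3,142),z),('tip',(322.3,111),z)):
    P=px_z(f,u,v,z); d=P-T; c,s=np.cos(yaw),np.sin(yaw); print(nm,P,'toolX(along -y)',c*d[0]+s*d[1],'toolY',s*d[0]-c*d[1])
    print(px_d(f,u,v))
crop(f,205,100,355,250,5,'c10')
# pad refit
from scipy.optimize import least_squares
```

```text
ring [0.57021655 0.13745706 0.1443    ] toolX(along -y) 0.021573771435351764 toolY -0.0002607843126227723
[0.56970441 0.13526256 0.15098593]
collar [0.56121663 0.10043319 0.1443    ] toolX(along -y) 0.05967554837070054 toolY -0.00011768842008931177
[0.56110401 0.09985314 0.15320379]
tip [0.55826468 0.08809686 0.1443    ] toolX(along -y) 0.07236014286046125 toolY -0.00011554817690106328
[0.55828686 0.08815682 0.14696346]
```

View pics/c10.png

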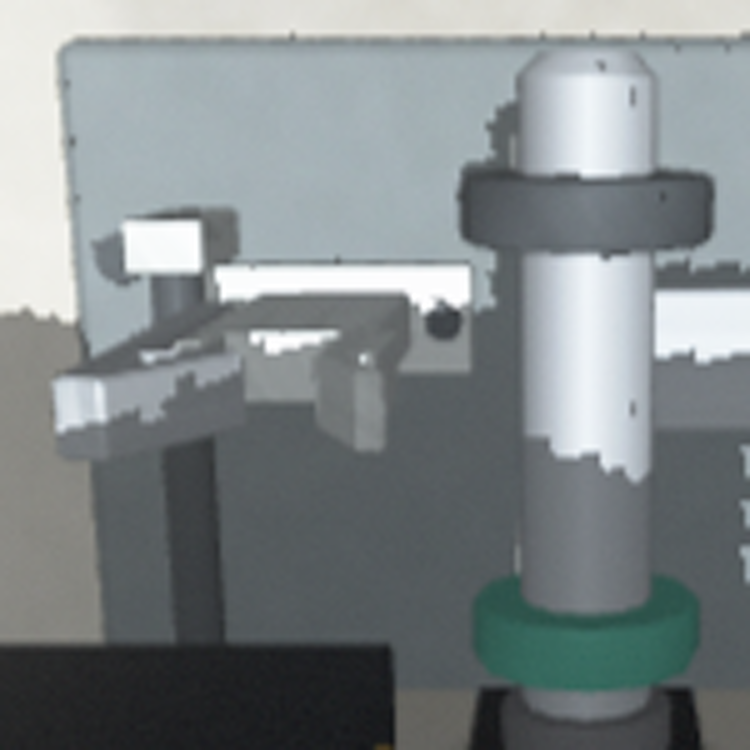

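Run:
```python
from h import *
x=np.array([.6215,.175,-.235])
for n in('w2','w6','top0'):
    f=load(n); R,t,fl=cam(f); Z=f['depth']; v,u=np.mgrid[:400,:640]
    P=np.stack([(u-f['cx'])/fl*Z,(v-f['cy'])/fl*Z,Z],-1)-t; P=P@R
    C,S=np.cos(x[2]),np.sin(x[2]); dx=P[...,0]-x[0];dy=P[...,1]-x[1]; X=(C*dx+S*dy)*1e3;Y=(-S*dx+C*dy)*1e3;H=P[...,2]*1e3
    for yc in(-60,60):
        for lo,hi in((62,68),(80,86),(86,92),(92,97),(97,104)):
            for a,b,l in((-25,-2,'front'),(-2,25,'jaw')):
                k=(Z>0)&(abs(Y-yc)<8)&(H>lo)&(H<hi)&(X>a)&(X<b)
                if k.sum()>1: print(n,yc,(lo,hi),l,k.sum(),'X %.1f..%.1f Y %.1f..%.1f'%(X[k].min(),X[k].max(),Y[k].min(),Y[k].max()))
```

```text
w2 -60 (62, 68) front 45 X -6.2..-2.3 Y -65.7..-56.3
w2 -60 (62, 68) jaw 67 X -1.5..4.2 Y -65.7..-56.2
w2 -60 (80, 86) front 17 X -13.6..-7.3 Y -65.9..-57.0
w2 -60 (80, 86) jaw 24 X 2.6..4.4 Y -65.7..-56.0
w2 -60 (86, 92) front 33 X -11.3..-8.3 Y -65.9..-56.2
w2 -60 (86, 92) jaw 54 X 3.4..7.4 Y -65.7..-56.1
w2 -60 (92, 97) front 34 X -16.8..-11.3 Y -65.1..-56.5
w2 -60 (92, 97) jaw 48 X 7.1..10.2 Y -65.7..-56.3
w2 -60 (97, 104) front 41 X -16.8..-13.3 Y -65.2..-56.7
w2 -60 (97, 104) jaw 141 X 10.0..20.2 Y -65.7..-56.5
w2 60 (62, 68) front 62 X -15.1..-2.3 Y 53.5..63.7
w2 60 (62, 68) jaw 97 X -1.5..19.5 Y 53.5..64.0
w2 60 (80, 86) front 32 X -15.6..-7.7 Y 53.8..63.1
w2 60 (80, 86) jaw 65 X 2.2..19.2 Y 53.3..64.3
w2 60 (86, 92) front 34 X -14.0..-8.8 Y 53.7..63.4
w2 60 (86, 92) jaw 55 X 3.1..19.5 Y 53.8..63.5
w2 60 (92, 97) front 28 X -17.1..-11.1 Y 53.7..64.1
w2 60 (92, 97) jaw 62 X 6.4..18.8 Y 53.7..64.3
w2 60 (97, 104) front 39 X -17.2..-13.3 Y 54.1..63.4
w2 60 (97, 104) jaw 115 X 9.7..20.0 Y 53.5..63.5
w6 -60 (62, 68) front 80 X -15.3..-2.0 Y -65.9..-56.5
w6 -60 (62, 68) jaw 212 X -
[... 797 characters left out ...]
 -18.2..-13.1 Y -64.1..-53.5
top0 -60 (92, 97) jaw 10 X 5.3..18.0 Y -64.7..-55.8
top0 -60 (97, 104) front 2 X -15.9..-15.3 Y -63.5..-60.7
top0 -60 (97, 104) jaw 15 X 9.7..18.5 Y -63.8..-54.7
top0 60 (62, 68) front 10 X -16.4..-2.6 Y 55.4..64.9
top0 60 (62, 68) jaw 14 X -1.9..16.1 Y 55.2..65.9
top0 60 (80, 86) front 5 X -16.2..-9.4 Y 55.4..58.5
top0 60 (80, 86) jaw 11 X 1.0..18.4 Y 54.9..63.8
top0 60 (86, 92) front 4 X -11.7..-9.4 Y 56.0..64.6
top0 60 (86, 92) jaw 9 X 0.3..16.7 Y 54.5..65.3
top0 60 (92, 97) front 6 X -18.4..-12.7 Y 55.9..63.2
top0 60 (92, 97) jaw 10 X 6.0..17.6 Y 55.8..63.8
top0 60 (97, 104) front 5 X -18.1..-15.0 Y 55.5..64.3
top0 60 (97, 104) jaw 13 X 9.5..18.1 Y 55.9..64.5
```

```bash
python3 -m handwheel '[[1.5,0,-1,0],[1,0,-1.5,0],[0.5,0,-0.3,0],[0,0,0,0]]'; python3 -m handwheel '[[0.5,0,0,0],[0,0,0,0]]';  python3 -m handwheel '[[0.4,0,0,0],[0,0,0,0]]'; python3 -c "
from h import *
s=arm.get_state(); print(s['eef_pos'],s['ee_rot'],s['force'],s['moment'])"
```

```text
t: 7.75
eef_pos: [0.6051, 0.1591, 0.2743]
ee_rot: [3.14, -0.002, -1.805]
force: [0.3, -0.5, -2.3]
width: 0.0147
t: 7.95
eef_pos: [0.6104, 0.1597, 0.2761]
ee_rot: [-3.141, 0.0, -1.804]
force: [-0.5, 0.2, -2.0]
width: 0.0148
t: 8.15
eef_pos: [0.6143, 0.1598, 0.2761]
ee_rot: [-3.141, 0.001, -1.804]
force: [-0.1, 0.9, -0.8]
width: 0.0147
[0.61432173 0.15978243 0.2760873 ] [-3.14091233e+00  5.15431600e-04 -1.80358082e+00] [-0.12210026  0.86034015 -0.76987074] [ 0.04094499 -0.05593884  0.0163287 ]
```

```bash
python3 -m handwheel '[[0.1,0,0,0],[0,0,0,0]]';  python3 -m handwheel '[[0.1,0,0,0],[0,0,0,0]]'; python3 -m handwheel '[[0.1,0,0,0],[0,0,0,0]]'
python3 - <<'E'
from h import *
s=arm.get_state(); print(s['eef_pos'],s['force'],s['moment'])
grab('wrist','w7'); f=grab('scene','s2'); crop(f,195,20,325,140,5,'c11'); f=grab('top','t2'); crop(f,140,90,270,210,5,'c12')
E
```

```text
t: 8.35
eef_pos: [0.615, 0.1597, 0.2758]
ee_rot: [-3.142, 0.0, -1.804]
force: [-0.2, -0.6, -3.2]
width: 0.0147
t: 8.55
eef_pos: [0.616, 0.1597, 0.2757]
ee_rot: [-3.142, 0.0, -1.804]
force: [0.1, 0.2, -0.9]
width: 0.0146
t: 8.75
eef_pos: [0.6169, 0.1596, 0.2756]
ee_rot: [3.141, -0.0, -1.804]
force: [-1.5, 0.6, -1.3]
width: 0.0147
[0.61688693 0.15964343 0.27561158] [-1.47433552  0.55677479 -1.34604296] [0.08306651 0.20097011 0.0450842 ]
```

View pics/c11.png

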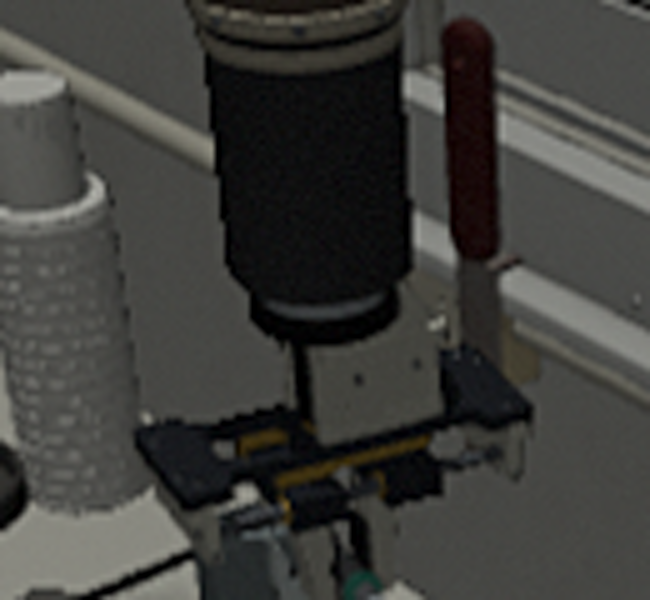

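View pics/w7.png

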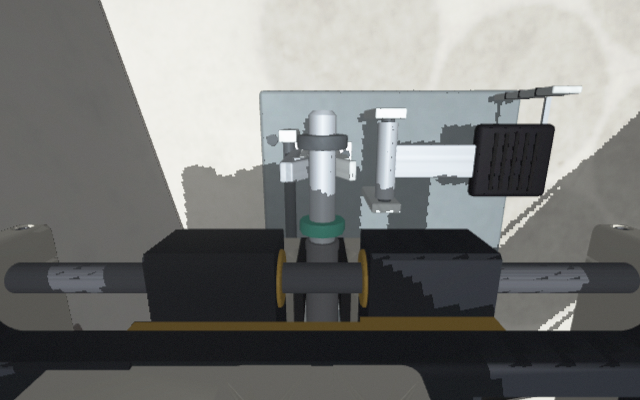

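View pics/c12.png

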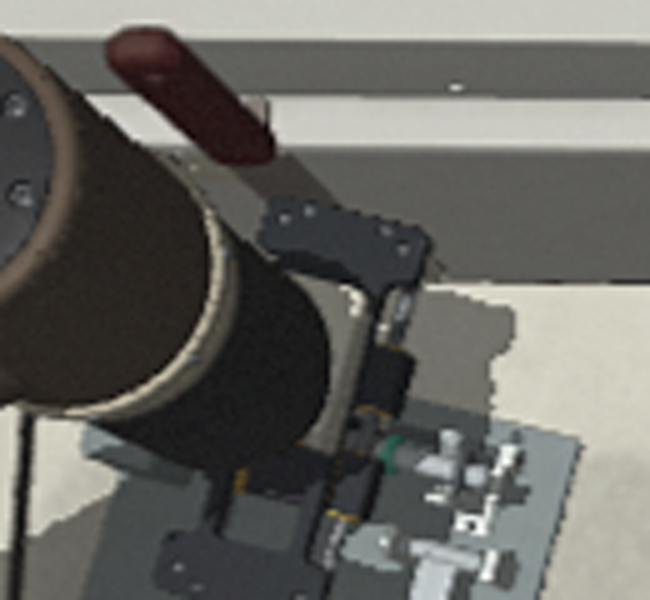

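```bash
python3 -m handwheel '[[0,0,-0.7,0],[0,0,-0.5,0],[0,0,0,0]]';  python3 -m handwheel '[[0,0,-0.4,0],[0,0,0,0]]'; python3 -m handwheel '[[0,0,-0.4,0],[0,0,0,0]]'; python3 -c "
from h import *
s=arm.get_state(); print(s['eef_pos'],s['ee_rot'],s['force'],s['moment'])"
```

```text
t: 9.2
eef_pos: [0.6168, 0.1595, 0.2624]
ee_rot: [3.141, -0.001, -1.804]
force: [-0.5, -0.4, -2.4]
width: 0.0143
t: 9.4
eef_pos: [0.6169, 0.1596, 0.259]
ee_rot: [3.141, -0.0, -1.804]
force: [-0.4, 0.3, -1.6]
width: 0.0146
t: 9.6
eef_pos: [0.6169, 0.1596, 0.2551]
ee_rot: [3.141, -0.0, -1.804]
force: [-1.2, 0.2, -2.2]
width: 0.0146
[0.61688589 0.15962015 0.25513419] [ 3.14119159e+00 -2.47526718e-04 -1.80386231e+00] [-1.21665777  0.20445912 -2.19562042] [-0.02201592  0.34922838  0.01755902]
```

```bash
python3 -m handwheel '[[0,0,-0.3,0],[0,0,0,0]]' 1 60;  python3 -m handwheel '[[0,0,-0.3,0],[0,0,0,0]]'; python3 -m handwheel '[[0,0,-0.3,0],[0,0,0,0]]';python3 -m handwheel '[[0,0,-0.3,0],[0,0,0,0]]'
python3 - <<'E'
from h import *
s=arm.get_state(); print(s['eef_pos'],s['ee_rot'],s['force'],s['moment'])
grab('wrist','w8')
E
```

```text
t: 9.8
eef_pos: [0.6169, 0.1596, 0.2523]
ee_rot: [3.141, -0.0, -1.804]
force: [-1.9, -0.0, -2.1]
width: 0.0145
t: 10.0
eef_pos: [0.6162, 0.1598, 0.2497]
ee_rot: [3.14, -0.0, -1.804]
force: [-7.2, 1.6, 1.9]
width: 0.0145
t: 10.2
eef_pos: [0.6163, 0.1598, 0.2466]
ee_rot: [3.14, -0.0, -1.804]
force: [-5.2, 1.8, 0.8]
width: 0.0146
t: 10.4
eef_pos: [0.6165, 0.1598, 0.2434]
ee_rot: [3.141, -0.0, -1.804]
force: [-4.6, 1.5, -0.2]
width: 0.0146
[0.61650997 0.15981016 0.24337075] [ 3.14065665e+00 -7.24516486e-05 -1.80371418e+00] [-4.58409236  1.46683237 -0.23005637] [0.88839696 1.52510076 0.1639804 ]
```

View pics/w8.png

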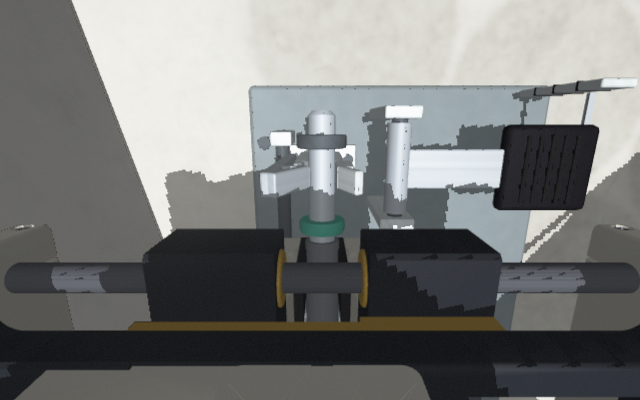

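```bash
python3 -m handwheel '[[0,0,-0.3,0],[0,0,0,0]]';  python3 -m handwheel '[[0,0,-0.3,0],[0,0,0,0]]'; python3 -m handwheel '[[0,0,-0.3,0],[0,0,0,0]]';python3 -m handwheel '[[0,0,-0.3,0],[0,0,0,0]]'; python3 -m handwheel '[[0,0,-0.2,0],[0,0,0,0]]'
python3 - <<'E'
from h import *
s=arm.get_state(); print(s['eef_pos'],s['ee_rot'],s['force'],s['moment'])
grab('wrist','w9')
E
```

```text
t: 10.65
eef_pos: [0.6169, 0.1598, 0.2408]
ee_rot: [-3.142, 0.0, -1.803]
force: [-5.3, 1.9, -0.7]
width: 0.0143
t: 10.85
eef_pos: [0.617, 0.1596, 0.2373]
ee_rot: [3.141, -0.0, -1.804]
force: [-3.4, 0.3, -2.7]
width: 0.0144
t: 11.05
eef_pos: [0.617, 0.1595, 0.2344]
ee_rot: [3.141, -0.0, -1.804]
force: [-2.3, -0.3, -1.8]
width: 0.0146
t: 11.25
eef_pos: [0.6171, 0.1596, 0.2331]
ee_rot: [-3.141, 0.0, -1.803]
force: [-7.3, -1.3, 10.6]
width: 0.0143
t: 11.45
eef_pos: [0.617, 0.1596, 0.2329]
ee_rot: [-3.14, 0.0, -1.803]
force: [-13.6, -1.2, 24.1]
width: 0.0147
[0.61700431 0.15956055 0.23285516] [-3.13993073e+00  4.75150998e-04 -1.80302206e+00] [-13.62024973  -1.16486568  24.08174369] [-0.34489076  4.27058849 -0.0594913 ]
```

View pics/w9.png

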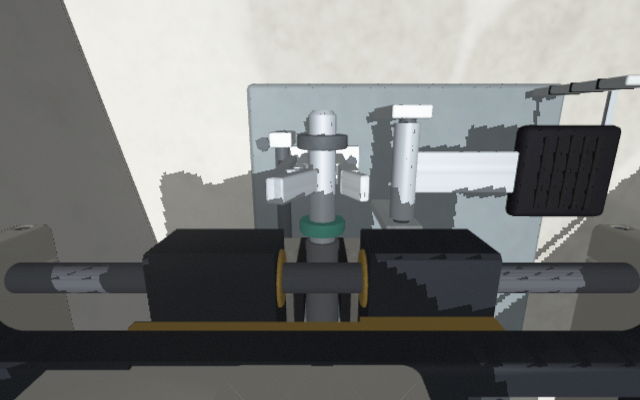

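```bash
cat > prof.py <<'E'
from h import *
import sys
x=np.array([.6213,.174,-.235])
def P3(f):
    R,t,fl=cam(f); Z=f['depth']; v,u=np.mgrid[:400,:640]
    P=np.stack([(u-f['cx'])/fl*Z,(v-f['cy'])/fl*Z,Z],-1)-t; P=P@R
    C,S=np.cos(x[2]),np.sin(x[2]); dx=P[...,0]-x[0];dy=P[...,1]-x[1]
    return (C*dx+S*dy)*1e3,(-S*dx+C*dy)*1e3,P[...,2]*1e3,Z>0
if __name__=='__main__':
  for n in sys.argv[1:]:
    f=load(n); X,Y,H,m=P3(f); print(n)
    for y in (-84,-80,-75,-70,-67,-60,-53,-48,-43,-37,0,20,30,37,43,48,53,60,67,75,80,84):
        k=m&(abs(Y-y)<1.5)&(abs(X)<5)&(H>20)&(H<130)
        if k.sum(): print(y,k.sum(),'maxH %.1f at X %.1f'%(np.percentile(H[k],97),X[k][H[k]>np.percentile(H[k],90)].mean()))
    for yc in (-60,60):
      k=m&(abs(Y-yc)<6)&(H>75)&(H<105); q=k&(X>-1)&(X<25); print('jaw',yc,[(h,round(X[q&(abs(H-h)<2)].min(),1)) for h in(84,88,92,96,100) if (q&(abs(H-h)<2)).any()])
E
python3 prof.py w2 w8 w9
python3 - <<'E'
from h import *
f=load('w9'); crop(f,240,90,400,250,5,'c13')
f=grab('scene','s3'); crop(f,195,70,305,190,6,'c14')
E
```

```text
w2
-60 43 maxH 88.4 at X 4.7
53 1 maxH 22.1 at X nan
60 38 maxH 87.5 at X 4.4
75 23 maxH 60.9 at X 0.2
80 4 maxH 59.3 at X 3.6
84 18 maxH 55.4 at X 0.1
jaw -60 [(84, np.float64(2.6)), (88, np.float64(3.4)), (92, np.float64(5.6)), (96, np.float64(8.5)), (100, np.float64(10.6))]
jaw 60 [(84, np.float64(2.2)), (88, np.float64(3.0)), (92, np.float64(5.6)), (96, np.float64(8.1)), (100, np.float64(10.4))]
w8
-84 167 maxH 85.9 at X -1.1
-80 163 maxH 86.1 at X -1.1
-75 192 maxH 91.3 at X -0.5
-70 161 maxH 86.5 at X -1.0
-67 158 maxH 86.6 at X -0.6
-60 158 maxH 87.2 at X -0.4
-53 152 maxH 87.3 at X -1.5
-48 141 maxH 87.3 at X -0.8
-43 145 maxH 87.6 at X -0.4
-37 151 maxH 92.1 at X -0.8
0 114 maxH 90.9 at X -1.5
jaw -60 [(84, np.float64(-0.8)), (88, np.float64(-0.8)), (92, np.float64(7.6)), (96, np.float64(10.2)), (100, np.float64(12.3))]
jaw 60 []
w9
-84 168 maxH 78.0 at X -0.3
-80 167 maxH 78.0 at X 0.1
-75 172 maxH 83.1 at X -0.4
-70 171 maxH 78.0 at X 0.2
-67 172 maxH 78.0 at X -0.1
-60 169 maxH 88.1 at X 4.6
-53 128 maxH 77.8 at X 0.0
-48 145 maxH 78.1 at X -0.3
-43 143 maxH 78.0 at X -0.0
-37 152 maxH 82.4 at X -0.1
0 120 maxH 79.8 at X 0.4
jaw -60 [(84, np.float64(2.2)), (88, np.float64(3.4)), (92, np.float64(5.6)), (96, np.float64(7.7)), (100, np.float64(9.6))]
jaw 60 []prof.py:14: RuntimeWarning: Mean of empty slice.
  if k.sum(): print(y,k.sum(),'maxH %.1f at X %.1f'%(np.percentile(H[k],97),X[k][H[k]>np.percentile(H[k],90)].mean()))
  ret = ret.dtype.type(ret / rcount)
```

View pics/c13.png

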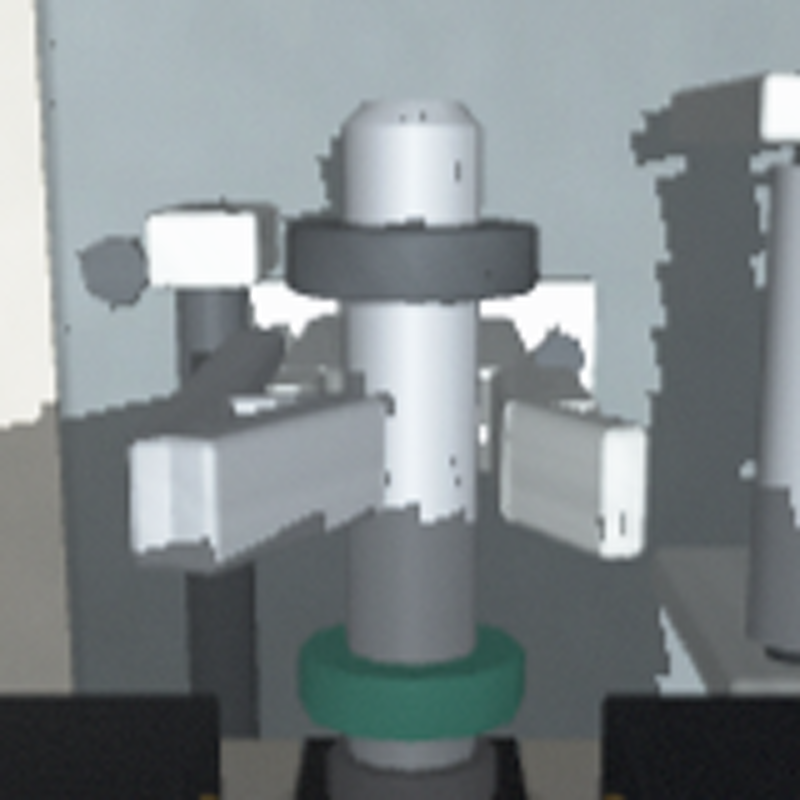

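View pics/c14.png

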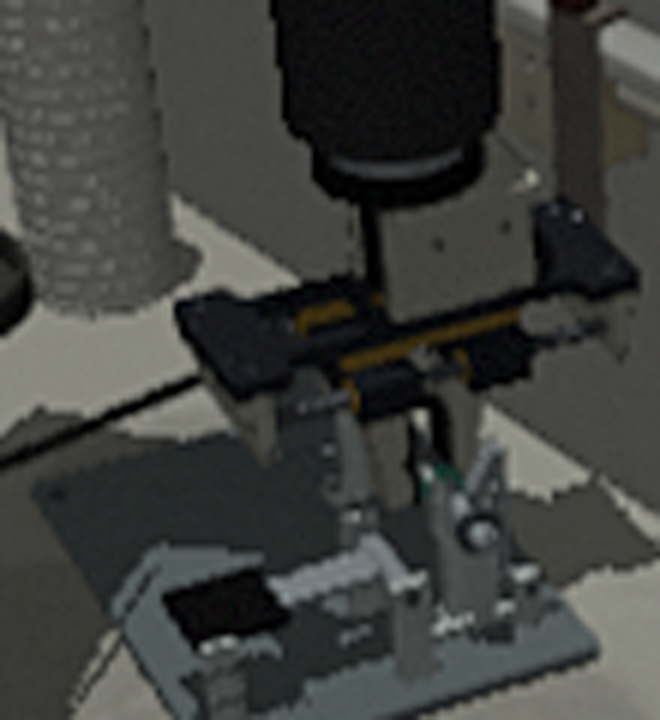

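Run:
```python
from prof import *
for n in('w6','w8','w9'):
    f=load(n); X,Y,H,m=P3(f)
    def st(a,b,c,d,lo,hi): 
        k=m&(X>a)&(X<b)&(Y>c)&(Y<d)&(H>lo)&(H<hi); return k.sum(),np.round(np.percentile(H[k],[50,95]),1) if k.sum() else 0
    print(n,'pad61',st(-132,-100,-78,-45,50,75),'base10',st(-80,-55,-100,-90,0,20),'table0',st(-60,0,-150,-125,-10,10),'jawtop102',st(12,17,-64,-57,97,108),'prong96',st(-18,-12,-64,-57,90,104),'floor64',st(-7,3,-65,-55,58,70))
```

```text
w6 pad61 (np.int64(2210), array([63.1, 64.3])) base10 (np.int64(401), array([11.8, 13. ])) table0 (np.int64(2474), array([1.8, 3. ])) jawtop102 (np.int64(114), array([102.3, 103.9])) prong96 (np.int64(104), array([97.8, 99.1])) floor64 (np.int64(183), array([65.6, 66.7]))
w8 pad61 (np.int64(4190), array([63.1, 64.2])) base10 (np.int64(602), array([11.8, 12.9])) table0 (np.int64(4273), array([1.8, 3. ])) jawtop102 (np.int64(238), array([100.5, 103.6])) prong96 (np.int64(244), array([97.7, 99. ])) floor64 (np.int64(0), 0)
w9 pad61 (np.int64(4773), array([63.1, 64.3])) base10 (np.int64(624), array([11.8, 12.9])) table0 (np.int64(4739), array([1.8, 3. ])) jawtop102 (np.int64(286), array([102.5, 103.9])) prong96 (np.int64(284), array([97.6, 98.9])) floor64 (np.int64(22), array([66. , 67.2]))
```

```bash
python3 -m handwheel '[[0,0,0.2,0],[0,0,0,0]]'; python3 -m handwheel '[[0,0,0.1,0],[0,0,0,0]]'; python3 -m handwheel '[[0,0,0,0],[0,0,0,0],[0,0,0,0],[0,0,0,0]]' 0.55
python3 - <<'E'
from h import *
s=arm.get_state(); print(s['eef_pos'],s['force'])
grab('wrist','w10')
E
python3 prof.py w10
```

```text
t: 11.75
eef_pos: [0.6171, 0.1596, 0.2331]
ee_rot: [-3.141, 0.0, -1.803]
force: [-7.8, 0.0, 11.0]
width: 0.0143
t: 11.95
eef_pos: [0.6171, 0.1596, 0.2332]
ee_rot: [-3.141, 0.0, -1.804]
force: [-5.8, -0.7, 5.3]
width: 0.0147
t: 12.35
eef_pos: [0.6171, 0.1597, 0.2326]
ee_rot: [-3.141, 0.0, -1.804]
force: [-5.0, -0.8, 1.5]
width: 0.0377
[0.61707358 0.15965323 0.2326228 ] [-5.03977344 -0.75672772  1.50761377]
w10
-84 170 maxH 78.4 at X 0.1
-80 167 maxH 78.3 at X -0.1
-75 183 maxH 83.6 at X -0.4
-70 168 maxH 78.5 at X -0.6
-67 163 maxH 78.6 at X 0.0
-60 171 maxH 87.5 at X 4.4
-53 133 maxH 78.5 at X 0.1
-48 149 maxH 78.4 at X -0.3
-43 150 maxH 78.2 at X -0.5
-37 153 maxH 83.0 at X -0.4
0 121 maxH 80.3 at X 0.1
jaw -60 [(84, np.float64(2.0)), (88, np.float64(3.1)), (92, np.float64(5.7)), (96, np.float64(7.4)), (100, np.float64(10.0))]
jaw 60 []
```

View pics/w10.png

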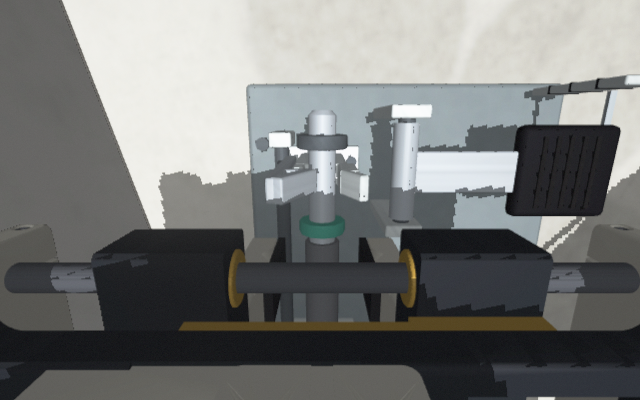

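```bash
python3 -m handwheel '[[-0.3,0.1,0,0],[0,0,0,0]]'; python3 -m handwheel '[[0,0,0.5,0],[0,0,1,0],[0,0,2,0],[0,0,2,0],[0,0,0,0]]'
python3 - <<'E'
from h import *
s=arm.get_state(); print(s['eef_pos'],s['force'])
grab('wrist','w11');
E
python3 prof.py w11
```

```text
t: 12.6
eef_pos: [0.6142, 0.1609, 0.2327]
ee_rot: [-3.141, 0.001, -1.804]
force: [0.1, 0.2, 0.8]
width: 0.0392
t: 13.1
eef_pos: [0.6152, 0.1611, 0.2918]
ee_rot: [-3.137, 0.004, -1.803]
force: [0.1, 0.6, 0.9]
width: 0.0395
[0.61521445 0.16112431 0.2918252 ] [0.13874656 0.59741645 0.8573108 ]
w11
-84 82 maxH 78.5 at X -0.2
-80 83 maxH 78.2 at X -1.3
-75 85 maxH 83.3 at X 0.7
-70 80 maxH 78.5 at X -0.8
-67 83 maxH 78.6 at X 0.2
-60 87 maxH 87.5 at X 4.4
-53 70 maxH 78.3 at X 0.3
-48 78 maxH 78.6 at X -1.2
-43 75 maxH 78.3 at X 0.8
-37 79 maxH 83.0 at X -0.1
0 75 maxH 80.7 at X 0.3
30 11 maxH 78.6 at X -1.1
37 58 maxH 82.6 at X -0.7
43 32 maxH 78.0 at X 0.2
48 51 maxH 78.2 at X 0.1
53 21 maxH 77.4 at X -1.8
jaw -60 [(84, np.float64(2.4)), (88, np.float64(3.5)), (92, np.float64(5.7)), (96, np.float64(7.7)), (100, np.float64(10.1))]
jaw 60 []
```

View pics/w11.png

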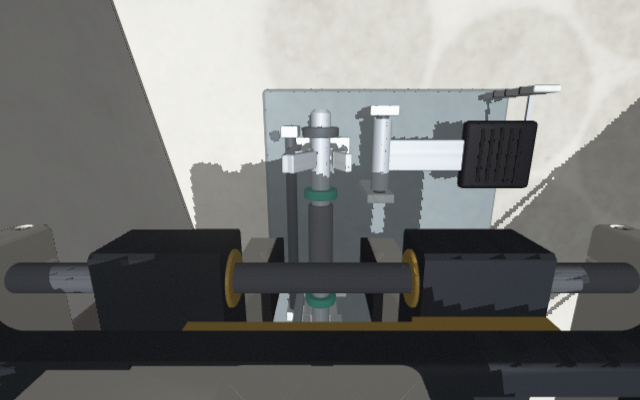

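```bash
python3 -m handwheel '[[-1,0,2,0],[-2,-0.3,0,0],[-2,-0.3,0,0.14],[-2,-0.3,0,0.14],[-2,-0.4,0,0.14],[-2,-0.4,0,0.14],[-1,-0.2,0,0.14],[0,0,0,0.14],[0,0,0,0.14],[0,0,0,0.14],[0,0,0,0.14],[0,0,0,0.14],[0,0,0,0.14],[0,0,-1,0.03],[0,0,-2,0],[0,0,-1,0],[0,0,0,0],[0,0,0,0]]' 1 20
python3 - <<'E'
from h import *
s=arm.get_state(); print(s['eef_pos'],s['ee_rot'],s['force'])
grab('wrist','w12'); f=grab('scene','s4'); crop(f,195,60,305,200,5,'c15'); f=grab('top','t4'); crop(f,150,140,270,250,5,'c16')
E
```

```text
t: 14.95
eef_pos: [0.4941, 0.1417, 0.2675]
ee_rot: [3.141, 0.0, -0.235]
force: [-0.4, -0.5, 0.3]
width: 0.001
[0.49412489 0.14165946 0.26753334] [ 3.14084127e+00  3.24156398e-04 -2.34723192e-01] [-0.36380402 -0.5402358   0.25781648]
```

View pics/w12.png

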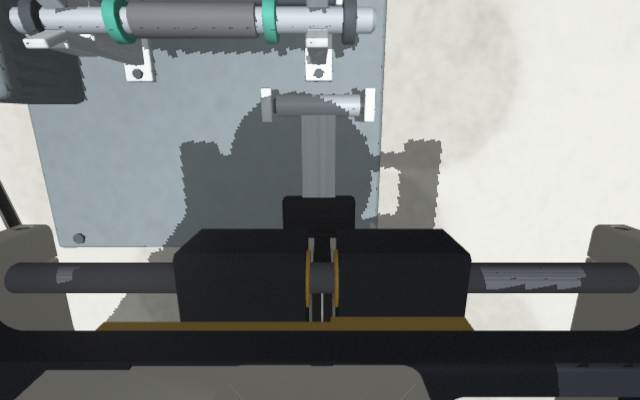

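View pics/c15.png

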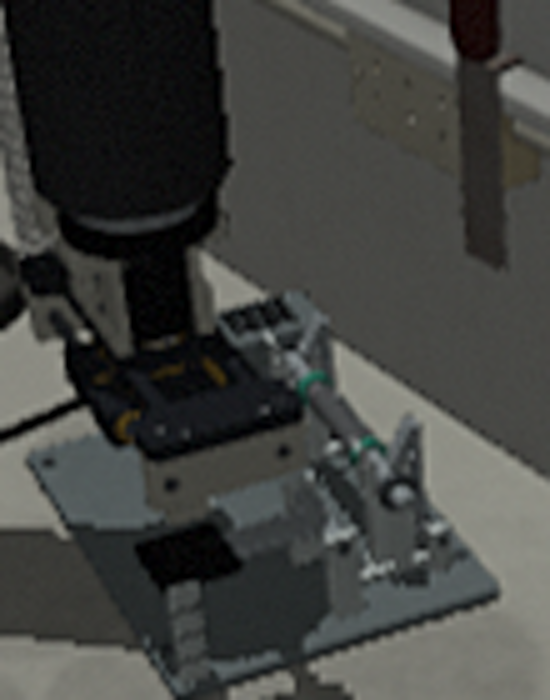

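View pics/c16.png

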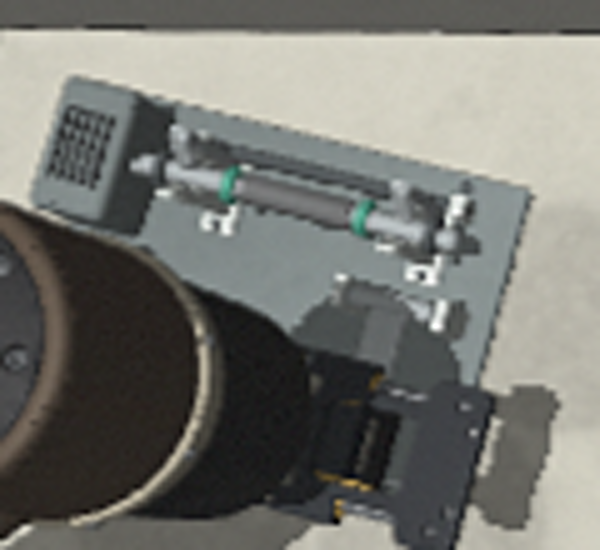

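```bash
python3 prof.py w12 2>/dev/null| grep -v nan; python3 -m handwheel '[[0.1,0,-1,0],[0,0,-0.8,0],[0,0,-0.6,0],[0,0,0,0],[0,0,0,0]]'; python3 -m handwheel '[[0,0,-0.2,0],[0,0,0,0]]';python3 -m handwheel '[[0,0,-0.2,0],[0,0,0,0]]';python3 -m handwheel '[[0,0,-0.2,0],[0,0,0,0]]'
```

```text
w12
-84 142 maxH 78.7 at X -0.4
-80 142 maxH 78.6 at X -0.1
-75 155 maxH 83.8 at X -0.9
-70 136 maxH 78.7 at X -0.3
-67 155 maxH 78.8 at X -0.0
-60 188 maxH 86.5 at X 3.3
-53 136 maxH 78.6 at X -0.7
-48 150 maxH 78.5 at X -0.3
-43 138 maxH 78.7 at X -0.9
-37 159 maxH 83.1 at X -0.5
0 148 maxH 80.8 at X -0.6
20 149 maxH 80.4 at X -0.3
30 91 maxH 80.1 at X -0.7
37 154 maxH 82.8 at X -1.0
43 72 maxH 78.5 at X -0.9
48 141 maxH 78.8 at X -1.0
53 137 maxH 78.5 at X -0.4
60 193 maxH 86.4 at X 3.3
67 135 maxH 78.4 at X -0.7
75 164 maxH 83.3 at X -0.4
80 5 maxH 80.9 at X -1.6
84 132 maxH 78.4 at X -0.1
jaw -60 [(84, np.float64(1.7)), (88, np.float64(2.4))]
jaw 60 [(84, np.float64(1.4)), (88, np.float64(2.2))]
t: 15.6
eef_pos: [0.495, 0.1416, 0.2433]
ee_rot: [3.141, 0.0, -0.234]
force: [0.7, 0.1, 0.4]
width: 0.0001
t: 15.8
eef_pos: [0.495, 0.1417, 0.2416]
ee_rot: [-3.142, -0.0, -0.234]
force: [1.3, -0.5, -0.2]
width: 0.0005
t: 16.0
eef_pos: [0.495, 0.1416, 0.2396]
ee_rot: [3.142, 0.0, -0.234]
force: [0.0, 0.3, 0.9]
width: 0.0002
t: 16.2
eef_pos: [0.495, 0.1417, 0.2377]
ee_rot: [-3.142, -0.0, -0.234]
force: [-1.4, 0.7, 3.5]
width: 0.0005
```

```bash
python3 -m handwheel '[[0,0,-0.2,0],[0,0,-0.2,0],[0,0,-0.2,0],[0,0,0,0],[0,0,0,0]]';python3 -m handwheel '[[0,0,-0.2,0],[0,0,-0.1,0],[0,0,0,0],[0,0,0,0],[0,0,0,0]]'
python3 - <<'E'
from h import *
s=arm.get_state(); print(s['eef_pos'],s['ee_rot'],s['force'])
grab('wrist','w13'); f=grab('scene','s5'); crop(f,205,130,265,200,10,'c17'); f=grab('top','t5'); crop(f,150,140,270,250,5,'c18')
E
```

```text
t: 16.7
eef_pos: [0.4951, 0.1417, 0.2317]
ee_rot: [-3.142, -0.0, -0.234]
force: [-2.6, 0.3, 6.7]
width: 0.0005
t: 17.2
eef_pos: [0.4951, 0.1417, 0.2289]
ee_rot: [-3.141, -0.0, -0.234]
force: [-2.0, -0.4, 6.6]
width: 0.0002
[0.49513078 0.14167667 0.22892105] [-3.14145540e+00 -4.23680368e-04 -2.33587632e-01] [-2.04997394 -0.44383399  6.63425062]
```

View pics/c17.png

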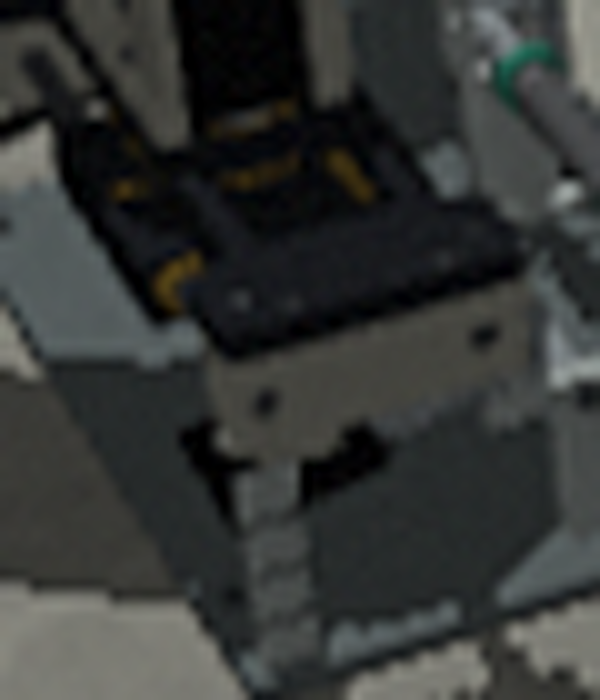

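View pics/w13.png

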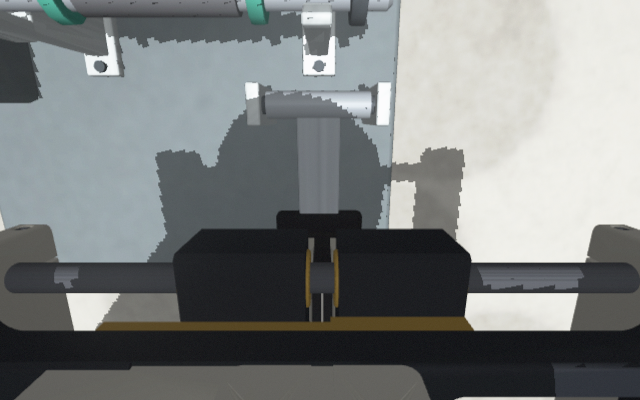

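```bash
cat > ang.py <<'E'
from prof import *
for n in sys.argv[1:]:
    f=load(n); X,Y,H,m=P3(f)
    k=m&(abs(Y+60)<7)&(X>-86)&(X<-52)&(H>25); p=np.polyfit(X[k],H[k],1); r=np.abs(H[k]-np.polyval(p,X[k])); 
    kk=np.where(k); q=r<1.5; p=np.polyfit(X[k][q],H[k][q],1)
    print(n,'lever n',q.sum(),'slope angle',np.arctan(p[0]).round(4),'H at -55,-85',np.polyval(p,[-55,-85]).round(2))
    k=m&(abs(Y+60)<20)&(X>-104)&(X<-93)&(H>25)
    if k.sum()>20: print('  padedge n',k.sum(),'H',np.percentile(H[k],[10,50,90]).round(1),'X',X[k].min().round(1),X[k].max().round(1))
E
python3 ang.py w2 w6 w9 w12 w13
```

```text
w2 lever n 473 slope angle -0.0064 H at -55,-85 [60.69 60.88]
  padedge n 492 H [61.8 62.8 63.8] X -104.0 -93.0
w6 lever n 278 slope angle 0.3777 H at -55,-85 [204.81 192.91]
  padedge n 5010 H [ 62.9 226.9 235.5] X -104.0 -93.0
w9 lever n 140 slope angle -0.4293 H at -55,-85 [57.91 71.64]
  padedge n 2112 H [61.9 62.8 63.8] X -104.0 -93.0
w12 lever n 86 slope angle -1.3432 H at -55,-85 [ 41.06 170.61]
  padedge n 2407 H [ 62.2  64.8 184.4] X -104.0 -93.0
w13 lever n 64 slope angle -0.7256 H at -55,-85 [54.06 80.68]
  padedge n 1533 H [53.2 54.2 71.5] X -104.0 -93.0
```

Cap the height so the gripper body is left out, and fit robustly.

```bash
sed -i 's/&(H>25)/\&(H>25)\&(H<68)/g' ang.py; sed -i "s/^    kk=.*/    for _ in range(5): r=np.abs(H[k]-np.polyval(p,X[k])); q=r<max(1.5,np.median(r)*2); p=np.polyfit(X[k][q],H[k][q],1)/" ang.py; python3 ang.py w2 w6 w9 w12 w13
```

```text
w2 lever n 474 slope angle -0.0068 H at -55,-85 [60.68 60.89]
  padedge n 492 H [61.8 62.8 63.8] X -104.0 -93.0
w6 lever n 945 slope angle 0.0004 H at -55,-85 [60.77 60.76]
  padedge n 931 H [61.8 62.8 63.8] X -104.0 -93.0
w9 lever n 2040 slope angle -0.0008 H at -55,-85 [60.79 60.81]
  padedge n 2112 H [61.9 62.8 63.8] X -104.0 -93.0
w12 lever n 1391 slope angle -0.0033 H at -55,-85 [60.71 60.8 ]
  padedge n 1210 H [61.9 62.9 63.7] X -104.0 -93.0
w13 lever n 1986 slope angle 0.1497 H at -55,-85 [58.43 53.91]
  padedge n 1346 H [53.2 54.  55.2] X -104.0 -93.0
```

```bash
python3 -m handwheel '[[0,0,-0.1,0],[0,0,-0.1,0],[0,0,0,0],[0,0,0,0],[0,0,0,0]]'
python3 - <<'E'
from h import *
s=arm.get_state(); print(s['eef_pos'],s['force'])
grab('wrist','w14')
E
python3 ang.py w14
```

```text
t: 17.85
eef_pos: [0.4952, 0.1417, 0.227]
ee_rot: [-3.141, -0.001, -0.234]
force: [-2.5, -1.0, 7.9]
width: 0.0007
[0.49522569 0.14165287 0.22704896] [-2.4936681  -0.96607297  7.92883648]
w14 lever n 2021 slope angle 0.1816 H at -55,-85 [58.12 52.61]
  padedge n 1330 H [51.6 52.5 53.9] X -104.0 -93.0
```

```bash
python3 -m handwheel '[[0,0,0,0],[0,0,0,0],[0,0,0,0],[0,0,0,0],[0,0,0,0]]'
python3 - <<'E'
from h import *
grab('wrist','w15'); f=grab('top','t6'); g=grab('scene','s6')
crop(f,150,100,490,250,2.3,'c19'); crop(g,205,130,265,200,10,'c20')
a=load('top0')['image'][140:185,310:490].astype(int); b=f['image'][140:185,310:490].astype(int); print('bystander diff px',(abs(a-b).max(-1)>40).sum())
E
python3 ang.py w15; python3 prof.py w15 2>/dev/null
```

```text
t: 18.4
eef_pos: [0.4952, 0.1417, 0.2271]
ee_rot: [-3.141, -0.001, -0.233]
force: [-1.9, -1.3, 8.2]
width: 0.0003
bystander diff px 0
w15 lever n 2011 slope angle 0.1811 H at -55,-85 [58.13 52.64]
  padedge n 1320 H [51.5 52.5 53.8] X -104.0 -93.0
w15
-84 30 maxH 76.7 at X -4.8
-80 26 maxH 76.4 at X -4.6
-70 30 maxH 77.0 at X -4.8
-67 27 maxH 76.9 at X -4.7
-60 8 maxH 76.5 at X -4.6
-53 24 maxH 76.7 at X -4.7
-48 26 maxH 76.2 at X -4.6
-43 26 maxH 76.3 at X -4.6
0 4 maxH 77.3 at X -4.9
20 1 maxH 77.5 at X nan
30 4 maxH 77.1 at X -4.9
43 8 maxH 77.1 at X -4.9
48 25 maxH 76.6 at X -4.7
53 25 maxH 76.3 at X -4.7
60 9 maxH 65.8 at X -4.8
jaw -60 []
jaw 60 []
```

View pics/c19.png

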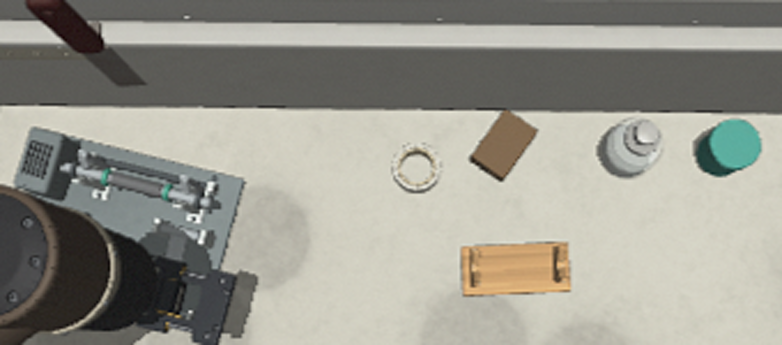

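View pics/c20.png

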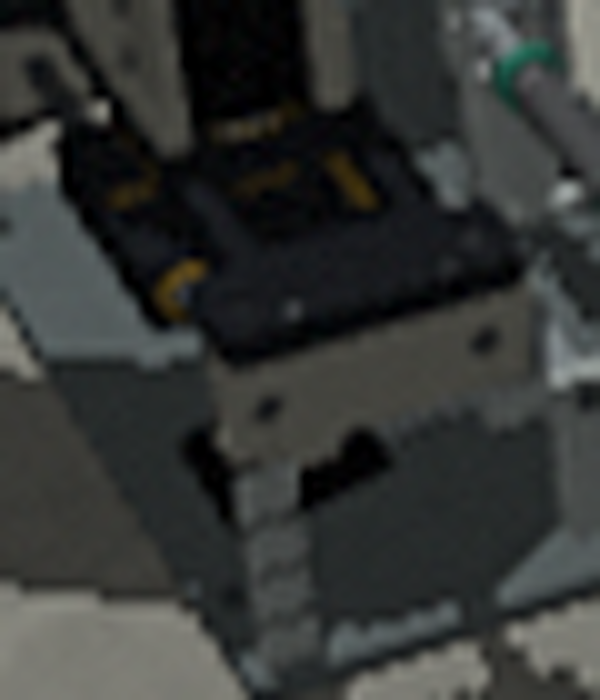

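The paddle is steady at about 0.18 rad, the mandrel is seated under the jaw, and the bystanders haven't moved. Handing in now.

```bash
python3 -c "
from station import arm
print(arm.job_done())"
```

```text
the job is handed in; nothing more can be done
None
```

I seated the mandrel in the turner with the jaw shut over it, released it, and handed the job in while holding the run paddle at about half travel. It took about 18.5 s of the 58 s allowed.

- **Mandrel:** I gripped the sleeve about 15 mm off centre to keep the gripper body away from the knife hanging on the wall. I pushed it down in 3 mm steps past the jaw until it stood on the fork floors at about 24 N. After I let go, the depth readings showed it level along its whole length. Its axis was about 70–71 mm above the table after taking off the wrist camera's 1.8 mm height error, and both jaw noses read shut.
- **Paddle:** It was pressed with the closed fingers and never went past half travel. The measured angle was 0.181 and then still 0.181 rad half a second later, at about 8 N.
- **Bystanders:** The before and after top pictures show no change at the mould, bottle and tape.

Some checks were unclear or disagreed:
- **Sideways force:** About 5 N in x remained after I let go, until I backed off 3 mm. It was probably light contact between the gripper body and the hanging knife.
- **Height mismatch:** The arm's own height reading at seating was about 4 mm above what the grip height implied. I went by the depth readings and the shut jaw instead.
- **Pointer:** I could not see the paddle's pointer against its post clearly, so the angle comes from the slope of the lever in the wrist camera's depth picture.

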